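# Bolt the platen plate down evenly on its press stand

### The job

Fasten the loose aluminium platen plate to its stand with the four orange wing nuts, clockwise, crosswise and in two passes: first give each nut about an eighth of a turn (one nut, then the one diagonally opposite, then the other two), then go round again crosswise and turn each one until it is home and snug, but not forced. Work by the nuts alone: the plate must go down evenly without cocking, and the little level on it and everything else on the bench stays where it is.

Things in the scene. Friction and masses are not known exactly. Their poses are not given: they have to be found in the camera images.
- stand: Black cast platen stand, fixed to the table, 210 x 210 mm foot, deck 45 mm high; origin at the middle of its underside, z up. Its x and y axes run along its sides. Four steel studs rise at (+-65, +-65) mm. A guide lip stands at the middle of each side, its top about 64 mm above the table.
- plate: Bare aluminium platen plate 180 x 180 x 12 mm, 0.9 kg, loose on the studs between the lips; origin at the middle of its underside. It starts level on soft springs, underside about 59 mm above the table, 3 to 5.5 mm above its hard seats (same at all four, not given). It must stay within 0.028 rad of level: running one nut home in one go with the opposite one loose cocks it.
- level: Small round bubble level, black and green, 36 mm across, 9 mm high, loose on the middle of the plate; origin at the middle of its underside. It stays there.
- nut_a (a joint): Turn of wing nut A (rad); grows as it is tightened, clockwise from above; 0 = bar along the stand's x. Starts within 0.12 of 0, just off the plate. Falls 4 mm per rad. Its friction is 0.14 N m and holds it where it is left (tightened hard, it springs back a little). It comes home at 0.9 to 1.7 rad; from there the torque climbs 0.7 to 1.5 N m per rad. Snug: 0.1 to 0.3 N m above what it took on the way; 0.4 above is forced. At a standstill up to 0.28 N m less is felt.
- nut_a_grip (a point): Middle of the upright orange bar of wing nut A, at the near left (-65, +65 mm) corner of the plate seen along the stand's own x (away from the robot) and y (to the left); diagonally opposite nut C. Bar 50 mm long (its own x axis), 12 mm thick, 26 mm tall, top 13 mm above this point, underside 13 mm below it; below the bar a 15 mm steel stem, 13 mm long, and a 28 mm steel collar that bears on the plate, 26 mm below this point. About 103 mm above the table at the start.
- nut_b (a joint): Turn of wing nut B (rad); grows as it is tightened, clockwise from above; 0 = bar along the stand's x. Starts within 0.12 of 0, just off the plate. Falls 4 mm per rad. Its friction is 0.14 N m and holds it where it is left (tightened hard, it springs back a little). It comes home at 0.9 to 1.7 rad; from there the torque climbs 0.7 to 1.5 N m per rad. Snug: 0.1 to 0.3 N m above what it took on the way; 0.4 above is forced. At a standstill up to 0.28 N m less is felt.
- nut_b_grip (a point): Middle of the upright orange bar of wing nut B, at the far left (+65, +65 mm) corner of the plate seen along the stand's own x (away from the robot) and y (to the left); diagonally opposite nut D. Bar 50 mm long (its own x axis), 12 mm thick, 26 mm tall, top 13 mm above this point, underside 13 mm below it; below the bar a 15 mm steel stem, 13 mm long, and a 28 mm steel collar that bears on the plate, 26 mm below this point. About 103 mm above the table at the start.
- nut_c (a joint): Turn of wing nut C (rad); grows as it is tightened, clockwise from above; 0 = bar along the stand's x. Starts within 0.12 of 0, just off the plate. Falls 4 mm per rad. Its friction is 0.14 N m and holds it where it is left (tightened hard, it springs back a little). It comes home at 0.9 to 1.7 rad; from there the torque climbs 0.7 to 1.5 N m per rad. Snug: 0.1 to 0.3 N m above what it took on the way; 0.4 above is forced. At a standstill up to 0.28 N m less is felt.
- nut_c_grip (a point): Middle of the upright orange bar of wing nut C, at the far right (+65, -65 mm) corner of the plate seen along the stand's own x (away from the robot) and y (to the left); diagonally opposite nut A. Bar 50 mm long (its own x axis), 12 mm thick, 26 mm tall, top 13 mm above this point, underside 13 mm below it; below the bar a 15 mm steel stem, 13 mm long, and a 28 mm steel collar that bears on the plate, 26 mm below this point. About 103 mm above the table at the start.
- nut_d (a joint): Turn of wing nut D (rad); grows as it is tightened, clockwise from above; 0 = bar along the stand's x. Starts within 0.12 of 0, just off the plate. Falls 4 mm per rad. Its friction is 0.14 N m and holds it where it is left (tightened hard, it springs back a little). It comes home at 0.9 to 1.7 rad; from there the torque climbs 0.7 to 1.5 N m per rad. Snug: 0.1 to 0.3 N m above what it took on the way; 0.4 above is forced. At a standstill up to 0.28 N m less is felt.
- nut_d_grip (a point): Middle of the upright orange bar of wing nut D, at the near right (-65, -65 mm) corner of the plate seen along the stand's own x (away from the robot) and y (to the left); diagonally opposite nut B. Bar 50 mm long (its own x axis), 12 mm thick, 26 mm tall, top 13 mm above this point, underside 13 mm below it; below the bar a 15 mm steel stem, 13 mm long, and a 28 mm steel collar that bears on the plate, 26 mm below this point. About 103 mm above the table at the start.
- vinyl_roll_mid (a point): Standing dark blue tube of vinyl, 84 mm across, 200 mm tall; point at its centre. A bystander: leave it alone.
- mini_iron_mid (a point): White and teal hand iron on a dark foot, 140 x 90 x 111 mm; point 50 mm above its underside. A bystander: leave it alone.
- tape_roll_mid (a point): Yellow roll of tape, 90 mm across, 25 mm high; point at its centre. A bystander: leave it alone.
- screwdriver_grip (a point): Red-handled screwdriver, 200 mm long; point on its handle. A bystander: leave it alone.
- wrench_grip (a point): Steel open-ended wrench, 180 mm long; point on its shaft. A bystander: leave it alone.
- parts_tray_in (a point): Grey divided parts tray 120 x 160 x 30 mm; point at the middle of its floor. A bystander: leave it alone.
- spare_nut_mid (a point): Spare black wing nut standing in the tray; point at its centre, 16 mm up. A bystander: leave it alone.

How it is judged:
On the way, in this order (a step that is already met when the one before it is completed fails the run):
1. first pass begun crosswise: one diagonal pair of nuts turned part of the way (0.4 to 0.98 rad), the other pair not yet (below 0.35 rad) (((value of joint nut_a between 0.4 and 0.98 rad and value of joint nut_c between 0.4 and 0.98 rad and value of joint each of nut_b, nut_d below 0.35 rad) or (value of joint nut_b between 0.4 and 0.98 rad and value of joint nut_d between 0.4 and 0.98 rad and value of joint each of nut_a, nut_c below 0.35 rad))), for 0.1 s.
2. first pass done: all four nuts turned part of the way (0.4 to 0.98 rad) (value of joint nut_a between 0.4 and 0.98 rad and value of joint nut_b between 0.4 and 0.98 rad and value of joint nut_c between 0.4 and 0.98 rad and value of joint nut_d between 0.4 and 0.98 rad), for 0.1 s.
3. second pass crosswise: one diagonal pair pressed home on the plate (each over 12 N) while the other pair is still below 0.98 rad (((contact force between each of nut_a, nut_c and plate above 12 N and value of joint each of nut_b, nut_d below 0.98 rad) or (contact force between each of nut_b, nut_d and plate above 12 N and value of joint each of nut_a, nut_c below 0.98 rad))), for 0.1 s.
At the end, for the whole second after the job is handed in: All four nuts clamp the plate with more than 12 N each, the plate lies on its seats (underside at most 57.5 mm above the stand's underside), level with the stand within 0.006 rad and at rest, and the bubble level still lies within 40 mm of the plate's middle (contact force between each of nut_a, nut_b, nut_c, nut_d and plate above 12 N and angle between the z axis of plate and the z axis of stand, either way round below 0.006 rad and z of plate in the frame of stand below 0.0575 m and linear speed of plate below 0.01 m/s and horizontal distance between level and plate below 0.04 m); the robot touches nothing.
It fails at once if a nut forced: presses on the plate with more than 100 N (contact force between any of nut_a, nut_b, nut_c, nut_d and plate above 100 N).
It fails at once if the plate cocked by more than 0.028 rad (angle between the z axis of plate and the z axis of stand, either way round above 0.028 rad).
It fails at once if the gripper presses on the plate itself with more than 10 N (contact force between the fingers and plate above 10 N).
It fails at once if the bubble level knocked off the middle of the plate (over 40 mm) (horizontal distance between level and plate above 0.04 m).
It fails at once if a bystander on the bench (vinyl roll, iron, tape, screwdriver, wrench, tray or spare nut) moved by more than 20 mm (distance of any of vinyl_roll_mid, mini_iron_mid, tape_roll_mid, screwdriver_grip, wrench_grip, parts_tray_in, spare_nut_mid from where it was at the start of the episode above 0.02 m).
It also fails if it takes over 72 s, if anything falls off the work surface, if the arm or the gripper's body presses on something with over 40 N, if the wrist force passes 120 N, or if a joint passes its speed limit or range.

### The arm

A 6-joint arm with a two-finger parallel gripper is mounted at the origin on the work surface. World frame = base frame: x ahead of the robot, y to its left, z up, the work surface at z = 0. Lengths are in m, angles in rad, forces in N, time in s.
With the tool pointing down it reaches from about 0.35 to 0.925 m from the base axis. Payload 6.4 kg.
Tool frame: the origin (TCP) lies between the finger pads; the fingertips stand bot.tip_extent ahead of it and the grasp point (between the pads) is the TCP (bot.tip_extent is the distance from the TCP to the fingertips, in m); x points along the fingers, y is the direction in which the jaws open and shut, and the axes are right-handed (so a half turn about x gives the same grasp; the last joint's range is limited). The gripper opens to 85 mm and grips with 20 to 120 N. Pads are 22 mm wide; open, the fingers measure 114 mm over their backs; the gripper's body (76 mm by 85 mm) begins 54 mm behind the grasp point. The pads swing forward as they close: fully open they stand 13 mm farther back than shut.
Start: joints at [0.932, 0.245, 1.558, -0, 1.339, -0.174], TCP at [0.291, 0.581, 0.25] pointing down, gripper open.
Joint ranges: [-3.13, 3.13], [-1.02, 2.26], [0.13, 2.54], [-0.95, 4.09], [0.21, 2.88], [-2.74, 2.74]. Speed limits (rad/s): [2.57, 2.57, 3.14, 3.14, 3.14, 3.14].

### API

Orientations are given as a unit quaternion [w, x, y, z].
In Python, from station import readout, grab_frame, bot gives the robot as it stands.
- The arm moves only by the tool play_rows, never from a script. Its argument "steps" is a list of rows, each a list of 3 entries, a list of its own where there are three numbers: the turn, a rotation vector about the tool's x, y, z in degrees, then the shift along the tool's x, y, z in m, then the opening in per cent of the stroke, from 0 (shut) to 100 (fully open). A call has 1 to 5 rows; each row is the pose to reach, as a shift and turn from the pose commanded when the call began, along the tool's axes at that moment; what a row does not reach only later rows make up. A row lasts 1/8 s, in which the tool goes at most 62.5 mm and 10.7 degrees, less where a joint would pass 70% of its speed; a pose out of reach is approached as far as the arm can. A call with a gripper value outside its range is refused whole. The fingers move at their own pace and stop on an object; "squeeze" is the grip in N (left out, the last holds). Time passes only in rows, so rows that repeat a pose let the fingers close. It gives the time, the measured TCP pose, the force and the opening at its end, in the units of the state.
- readout.state(): the state, without advancing time (a new reading comes with each control period).
- grab_frame(name): name is "side" or "top"; returns a dict with "frame" (420x560x3 uint8, red, green, blue), "fx", "fy", "cx", "cy" (pixels), "T" (4x4, takes a point from camera to world coordinates). Camera axes: x right, y up, looking along -z (the intrinsics and any distortion apply to the point x, -y, -z); pixel columns grow to the right and rows downward; lengths in m; the calibration is good to about 2 mm. A picture is of the moment at which its call begins. There is no depth.
- bot.sign_off(): hands the job in, once; it reports no verdict.
The state is a dict: "clock": time; "qpos": joint angles; "joint_vel": joint speeds; "joint_efforts": joint torques, N m; "tcp_pos": TCP position; "ee_rot": TCP orientation; "ft_force": force on the tool from outside, world axes, zero at the start; "ft_torque": the same for the moment, N m; "finger_gap": opening from 0.0 (shut) to 1.0 (fully open).
Only numpy, scipy, OpenCV 4.12 (cv2) and the standard library are available. Lean on these libraries where they do the work, as an engineer would, in place of code of your own. Each camera call takes 0.05 s, during which the arm holds its last target.

## Working session

There is one attempt and no reset: what is moved stays moved. The work goes in short steps, Python scripts to look and compute and a tool call to move; the robot and the scene stay as the last step left them, time stands still between calls to the robot, and variables do not carry over. Pictures are saved under pics/ and viewed, and the job is handed in when it is done.

Besides the shell and the picture viewer there is one more tool, called after "Call:" by a JSON object that holds its "fn" and its "kwargs". play_rows: Moves the arm, as the interface text tells. Its arguments: {"type":"object","properties":{"steps":{"type":"array"},"squeeze":{"type":"number"}},"required":["steps"]}

```bash
mkdir -p pics; ls; python3 - <<'E'
from station import readout, grab_frame, bot
import cv2, numpy as np
s=readout.state(); print(s); print(bot.tip_extent)
for n in ("side","top"):
    f=grab_frame(n); print(n,f["fx"],f["fy"],f["cx"],f["cy"],f["T"],[k for k in f])
    cv2.imwrite(f"pics/{n}0.png",f["frame"][:,:,::-1])
E
```

```text
pics
{'clock': 0.0, 'qpos': array([ 9.31904691e-01,  2.45872080e-01,  1.55905955e+00,  9.29889354e-07,
        1.33868137e+00, -1.74039824e-01]), 'joint_vel': array([ 2.12927024e-03, -9.20614296e-04, -3.47606301e-06,  8.12925769e-04,
        1.24370747e-03,  8.29698648e-04]), 'joint_efforts': array([-9.72986381e-04, -4.29502451e+01, -3.26129758e+01, -2.39734491e-04,
        5.22798990e-03, -1.94245200e-05]), 'tcp_pos': array([0.29102285, 0.58060938, 0.2491187 ]), 'ee_rot': array([ 0.68780995,  0.1622182 ,  0.68837535, -0.16353014]), 'ft_force': array([ 0.25705623, -0.1645918 ,  0.70775736]), 'ft_torque': array([0.01477423, 0.01632533, 0.02452844]), 'finger_gap': 1.0029155854609801}
0.019
side 413.79266278287133 413.79266278287133 277.248431988928 216.97120465829485 [[ 0.94643383  0.23213748 -0.22444418  0.19810822]
 [-0.32281654  0.69583374 -0.64156441 -0.83955982]
 [ 0.00724469  0.67965256  0.73349841  1.0310336 ]
 [ 0.          0.          0.          1.        ]] ['frame', 'fx', 'fy', 'cx', 'cy', 'T']
top 443.300412966171 443.300412966171 281.13618250771293 208.82432210436178 [[-1.66588279e-05  9.91370943e-01 -1.31086433e-01  3.84758467e-01]
 [-9.99921876e-01  1.62202688e-03  1.23940198e-02 -2.50297155e-02]
 [ 1.24996968e-02  1.31076398e-01  9.91293466e-01  1.13466906e+00]
 [ 0.00000000e+00  0.00000000e+00  0.00000000e+00  1.00000000e+00]] ['frame', 'fx', 'fy', 'cx', 'cy', 'T']
```

View pics/side0.png

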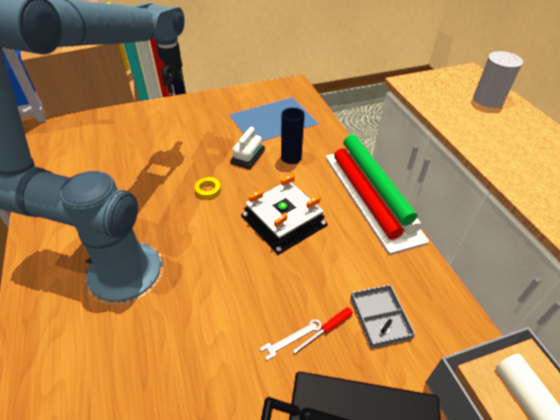

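View pics/top0.png

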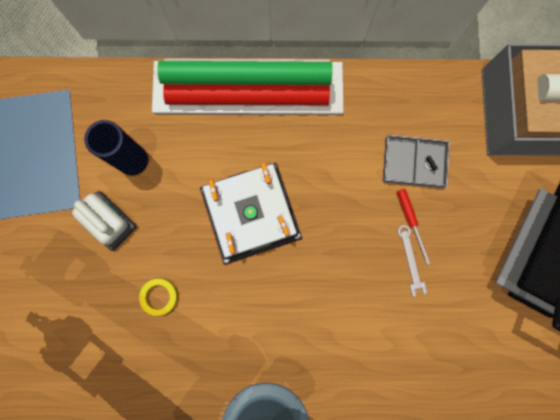

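The pictures show the stand at about (250,213) in the top view, turned a little. The orange nuts are at top (214,190), (267,174), (283,226) and (230,243). Side view: stand at (285,212).

```bash
cat > h.py <<'E'
from station import readout, grab_frame, bot
import cv2, numpy as np
from scipy.optimize import least_squares
from scipy.spatial.transform import Rotation as R
def ray(f,u,v):
    d=np.array([(u-f["cx"])/f["fx"],-(v-f["cy"])/f["fy"],-1.0]); T=f["T"]; return T[:3,3],T[:3,:3]@d
def onz(f,u,v,z):
    o,d=ray(f,u,v); return o+d*(z-o[2])/d[2]
def proj(f,p):
    T=f["T"]; q=(np.atleast_2d(p)-T[:3,3])@T[:3,:3]
    return np.c_[f["cx"]+f["fx"]*q[:,0]/-q[:,2], f["cy"]-f["fy"]*q[:,1]/-q[:,2]]
def orange(f,sat=120):
    h=cv2.cvtColor(f["frame"],cv2.COLOR_RGB2HSV)
    return ((h[...,0]>=6)&(h[...,0]<=18)&(h[...,1]>200)&(h[...,2]>120)).astype(np.uint8)
E
python3 - <<'E'
from h import *
for n,box in (("side",(235,165,335,255)),("top",(195,155,305,270))):
    f=grab_frame(n); m=orange(f); x0,y0,x1,y1=box
    k=np.zeros_like(m);k[y0:y1,x0:x1]=m[y0:y1,x0:x1]
    N,l,st,c=cv2.connectedComponentsWithStats(k)
    for i in range(1,N):
        if st[i,4]<15: continue
        ys,xs=np.where(l==i); e=np.linalg.eigh(np.cov(np.c_[xs,ys].T)); 
        p=onz(f,*c[i],0.103); print(n,c[i].round(1),st[i,4],p.round(4), "len",4*np.sqrt(e[0]).round(2),e[1][:,1].round(2))
    crop=cv2.resize(f["frame"][y0:y1,x0:x1],None,fx=5,fy=5,interpolation=cv2.INTER_CUBIC)
    cv2.imwrite(f"pics/{n}crop.png",crop[:,:,::-1])
E
```

```text
side [287.7 179.3] 87 [0.5705 0.1233 0.103 ] len [ 8.2  19.68] [-0.9   0.43]
side [255.1 195.5] 87 [0.4448 0.0835 0.103 ] len [ 8.4 19.2] [-0.88  0.47]
side [314.8 201.2] 75 [ 0.6171 -0.0008  0.103 ] len [ 7.52 17.96] [-0.81  0.59]
side [280.3 220.1] 56 [ 0.4866 -0.0431  0.103 ] len [ 5.6  18.04] [-0.71  0.71]
side [242.9 218.9] 15 [ 0.3804 -0.0025  0.103 ] len [ 1.92 15.44] [0.64 0.77]
side [320.9 229.3] 27 [ 0.5892 -0.1163  0.103 ] len [ 2.48 23.4 ] [-0.84  0.54]
side [285.9 250.5] 19 [ 0.4635 -0.1586  0.103 ] len [ 1.56 19.04] [-0.86  0.51]
side [272.4 251.5] 17 [ 0.4257 -0.15    0.103 ] len [3.24 9.12] [-0.81 -0.59]
```

View pics/topcrop.png

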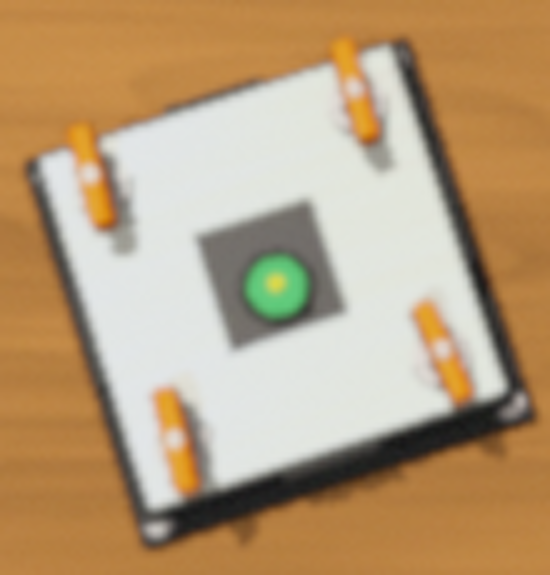

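View pics/sidecrop.png

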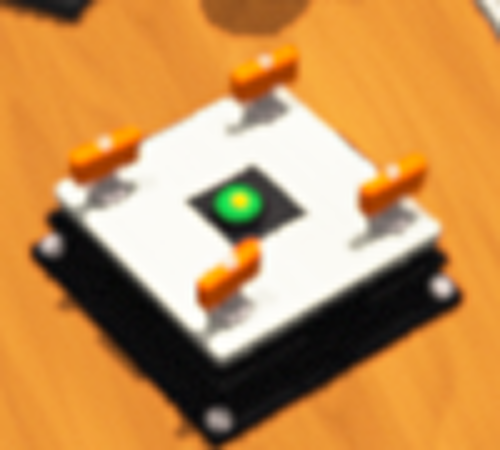

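```bash
cat >> h.py <<'E'
def blobs(f,guess,r=14):
    """orange blobs nearest to guess pixel list"""
    im=f["frame"].astype(int); m=((im[...,0]-im[...,2]>105)&(im[...,0]>150)).astype(np.uint8)
    hsv=cv2.cvtColor(f["frame"],cv2.COLOR_RGB2HSV); m=(m&(hsv[...,1]>190)&(hsv[...,0]<22)).astype(np.uint8)
    out=[]
    for g in guess:
        k=np.zeros_like(m); cv2.circle(k,tuple(int(round(x)) for x in g),r,1,-1); k&=m
        k=cv2.morphologyEx(k,cv2.MORPH_CLOSE,np.ones((3,3),np.uint8))
        N,l,st,c=cv2.connectedComponentsWithStats(k)
        i=1+np.argmax(st[1:,4]); out.append((c[i],(l==i),st[i,4]))
    return out
def box(c,a,h=(.025,.006,.013)):
    s=np.array([[i,j,k] for i in(-1,1) for j in(-1,1) for k in(-1,1)])*h
    return s@R.from_euler('z',a).as_matrix().T+c
def hullmom(f,c,a):
    h=cv2.convexHull(proj(f,box(c,a)).astype(np.float32)); M=cv2.moments(h)
    A=M['m00']; cen=np.array([M['m10'],M['m01']])/A
    C=np.array([[M['mu20'],M['mu11']],[M['mu11'],M['mu02']]])/A
    return cen,C
def maskmom(b):
    ys,xs=np.where(b[1]); return b[0],np.cov(np.c_[xs,ys].T)
def ang(C): return .5*np.arctan2(2*C[0,1],C[0,0]-C[1,1])
E
python3 - <<'E'
from h import *
ft=grab_frame("top"); fs=grab_frame("side")
# order A near left, B far left, C far right, D near right
gt=[(230,243),(214,190),(267,174),(283,226)]
gs=[(255,196),(288,180),(315,201),(280,220)]
bt=blobs(ft,gt);bs=blobs(fs,gs)
print([b[2] for b in bt],[b[2] for b in bs])
print("z=.103 top",[onz(ft,*b[0],.103).round(4)[:2].tolist() for b in bt])
print("z=.103 side",[onz(fs,*b[0],.103).round(4)[:2].tolist() for b in bs])
off=np.array([[-65,65],[65,65],[65,-65],[-65,-65]])/1e3
def pos(p):
    c,s=np.cos(p[2]),np.sin(p[2]); return off@np.array([[c,s],[-s,c]])+p[:2]
def res(p,w=(1,1)):
    P=pos(p); r=[]
    for i in range(4):
        c=np.r_[P[i],p[3]]
        a=p[2]-p[4+i]
        for f,b,ww in((ft,bt,w[0]),(fs,bs,w[1])):
            cen,C=hullmom(f,c,a); m,Cm=maskmom(b[i])
            r+=list(ww*(cen-m)); d=ang(C)-ang(Cm); d=(d+np.pi/2)%np.pi-np.pi/2; r.append(ww*5*d)
    return np.array(r)
for w in((1,1),(1,0),(0,1)):
    s=least_squares(res,[.52,.04,.25,.103,0,0,0,0],args=(w,),diff_step=1e-3); print(w,s.x.round(4),s.cost.round(3))
    if w==(1,1): print(s.fun.round(2)); 
    print(pos(s.x).round(4).tolist())
# draw masks
for n,f,b in(("t",ft,bt),("s",fs,bs)):
    v=f["frame"].copy()
    for x in b: v[x[1]]=(0,0,255)
    y,x=(150,190) if n=="t" else (160,230)
    cv2.imwrite(f"pics/mask{n}.png",cv2.resize(v[y:y+120,x:x+120],None,fx=5,fy=5,interpolation=0)[:,:,::-1])
E
```

```text
[np.int32(23), np.int32(31), np.int32(25), np.int32(22)] [np.int32(334), np.int32(403), np.int32(352), np.int32(69)]
z=.103 top [[0.4281, 0.0765], [0.5834, 0.1273], [0.6255, 0.0044], [0.4696, -0.0485]]
z=.103 side [[0.4422, 0.104], [0.5774, 0.1378], [0.6331, 0.0109], [0.4875, -0.0414]]
(1, 1) [ 0.5247  0.0366  0.3217  0.1244 -0.     -0.     -0.      0.    ] 139.375
[-1.41 -6.81 -0.51  2.14  0.53 -0.2   2.14  5.68  0.44 -1.22 -0.5  -3.07
  3.56  5.64  0.24 -5.34  0.26 -6.33 -1.06 -6.99  0.44 -0.72 -3.52  0.94]
[[0.4425, 0.0777], [0.5658, 0.1188], [0.6069, -0.0045], [0.4836, -0.0456]]
(1, 0) [ 0.5098  0.0322  0.3236  0.2229 -0.     -0.      0.     -0.008 ] 50.686
[[0.4275, 0.0731], [0.5507, 0.1145], [0.5921, -0.0088], [0.4688, -0.0501]]
(0, 1) [ 0.4949 -0.054   0.3124  0.2143 -0.      0.      0.      0.    ] 28.678
[[0.4131, -0.0121], [0.5368, 0.0279], [0.5767, -0.0959], [0.453, -0.1358]]
```

View pics/maskt.png

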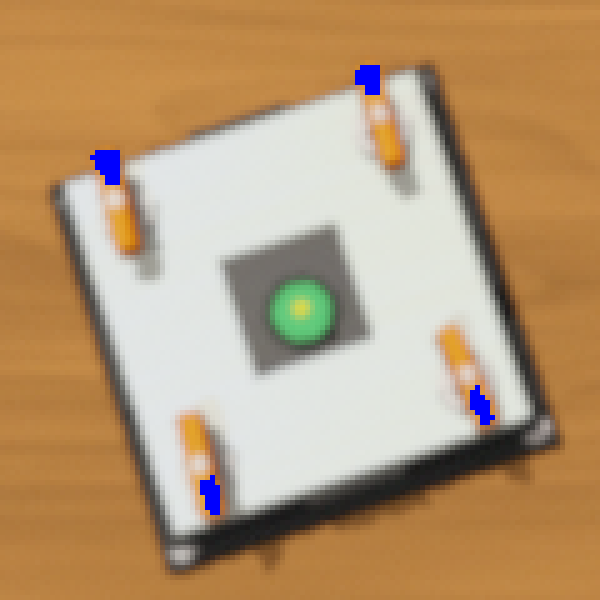

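View pics/masks.png

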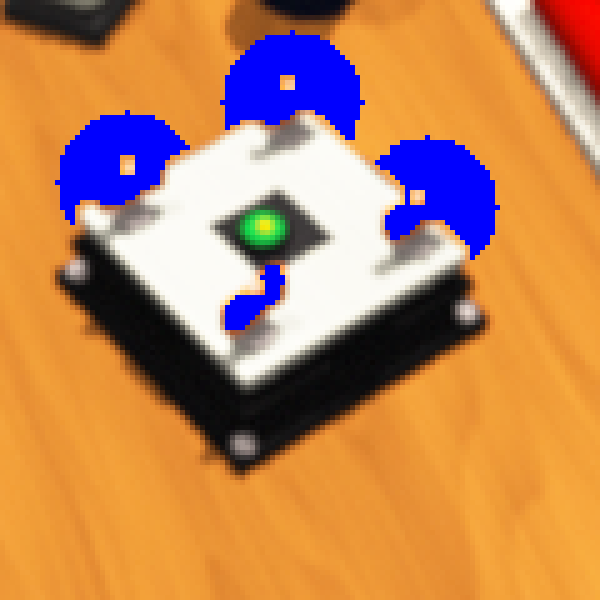

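The top mask is too tight and the side mask is too loose, so I'm tuning the colour test.

```bash
python3 - <<'E'
from h import *
for n,pts in(("top",[(213,186),(215,197),(212,182),(205,175),(230,155),(229,238),(232,247)]),("side",[(287,180),(255,196),(280,222),(250,185),(300,170),(236,190)])):
    f=grab_frame(n);h=cv2.cvtColor(f["frame"],cv2.COLOR_RGB2HSV)
    for u,v in pts: print(n,u,v,f["frame"][v,u],h[v,u])
E
```

```text
top 213 186 [219 151  49] [ 18 198 219]
top 215 197 [224 152  30] [ 19 221 224]
top 212 182 [220 150  41] [ 18 207 220]
top 205 175 [196 140  74] [ 16 159 196]
top 230 155 [190 134  71] [ 16 160 190]
top 229 238 [225 161  48] [ 19 201 225]
top 232 247 [217 140  24] [ 18 227 217]
side 287 180 [187  71   0] [ 11 255 187]
side 255 196 [205  82   0] [ 12 255 205]
side 280 222 [159  62   0] [ 12 255 159]
side 250 185 [236 150  53] [ 16 198 236]
side 300 170 [243 160  59] [ 16 193 243]
side 236 190 [237 151  56] [ 16 195 237]
```

```bash
python3 - <<'E'
s=open('h.py').read()
i=s.index('    im=f["frame"].astype(int)'); j=s.index('    out=[]')
s=s[:i]+'''    hsv=cv2.cvtColor(f["frame"],cv2.COLOR_RGB2HSV); S=178 if f["T"][2,2]>.9 else 224
    m=((hsv[...,1]>S)&(hsv[...,0]<24)&(hsv[...,2]>70)).astype(np.uint8)
'''+s[j:]
s+='''
off=np.array([[-65,65],[65,65],[65,-65],[-65,-65]])/1e3
def pos(p):
    c,s=np.cos(p[2]),np.sin(p[2]); return off@np.array([[c,s],[-s,c]])+p[:2]
'''
open('h.py','w').write(s)
E
cat > fit.py <<'E'
from h import *
ft=grab_frame("top"); fs=grab_frame("side")
gt=[(230,243),(214,190),(267,174),(283,226)]
gs=[(255,196),(288,180),(315,201),(280,220)]
bt=blobs(ft,gt);bs=blobs(fs,gs)
print([b[2] for b in bt],[b[2] for b in bs])
print("z=.103 top",[onz(ft,*b[0],.107).round(4)[:2].tolist() for b in bt])
print("z=.103 side",[onz(fs,*b[0],.105).round(4)[:2].tolist() for b in bs])
def res(p,w=(1,1)):
    p=np.array(p);P=pos(p); r=[]
    for i in range(4):
        c=np.r_[P[i],p[3] if w[0]*w[1] else .103]
        a=p[2]-p[4+i]
        for f,b,ww in((ft,bt,w[0]),(fs,bs,w[1])):
            cen,C=hullmom(f,c,a); m,Cm=maskmom(b[i])
            r+=list(ww*(cen-m)); d=ang(C)-ang(Cm); d=(d+np.pi/2)%np.pi-np.pi/2; r.append(ww*5*d)
    return np.array(r)
for w in((1,1),(1,0),(0,1)):
    s=least_squares(res,[.52,.04,.25,.103,0.05,.05,.05,.05],args=(w,),x_scale=[.01,.01,.1,.01,.1,.1,.1,.1],diff_step=[1e-3,1e-2,1e-2,1e-2,.2,.2,.2,.2]); print(w,s.x.round(4),s.cost.round(3))
    if w==(1,1): print(s.fun.round(2)); 
    print(pos(s.x).round(4).tolist())
for n,f,b in(("t",ft,bt),("s",fs,bs)):
    v=f["frame"].copy()
    for x in b: v[x[1]]=(0,0,255)
    y,x=(150,190) if n=="t" else (160,230)
    cv2.imwrite(f"pics/mask{n}2.png",cv2.resize(v[y:y+120,x:x+120],None,fx=5,fy=5,interpolation=0)[:,:,::-1])
E
python3 fit.py
```

```text
[np.int32(28), np.int32(38), np.int32(34), np.int32(25)] [np.int32(77), np.int32(75), np.int32(67), np.int32(59)]
z=.103 top [[0.4285, 0.0763], [0.5835, 0.1271], [0.6254, 0.0043], [0.4696, -0.0484]]
z=.103 side [[0.4445, 0.0816], [0.5693, 0.1228], [0.6134, -0.0014], [0.4862, -0.0433]]
(1, 1) [ 0.5259  0.038   0.3226  0.1114  0.1584 -0.0141  0.0039 -0.1556] 102.553
[-1.35 -6.76 -0.34 -0.11 -0.88  0.36  2.45  6.54  0.65 -0.42 -0.83 -0.7
  3.03  6.61 -0.1  -1.25 -0.74  0.07 -1.78 -6.82 -0.06 -0.33 -1.1   0.07]
[[0.4437, 0.0791], [0.567, 0.1203], [0.6082, -0.003], [0.4849, -0.0442]]
(1, 0) [ 0.5266  0.0399  0.322   0.103   0.2241 -0.1533  0.0216 -0.1342] 105.176
[[0.4443, 0.081], [0.5676, 0.1221], [0.6088, -0.0012], [0.4855, -0.0424]]
(0, 1) [ 0.5291  0.0416  0.3238  3.8283  0.0785  0.1337 -0.0054 -0.1681] 0.71
[[0.4468, 0.0825], [0.5701, 0.1239], [0.6114, 0.0006], [0.4882, -0.0407]]
```

View pics/maskt2.png

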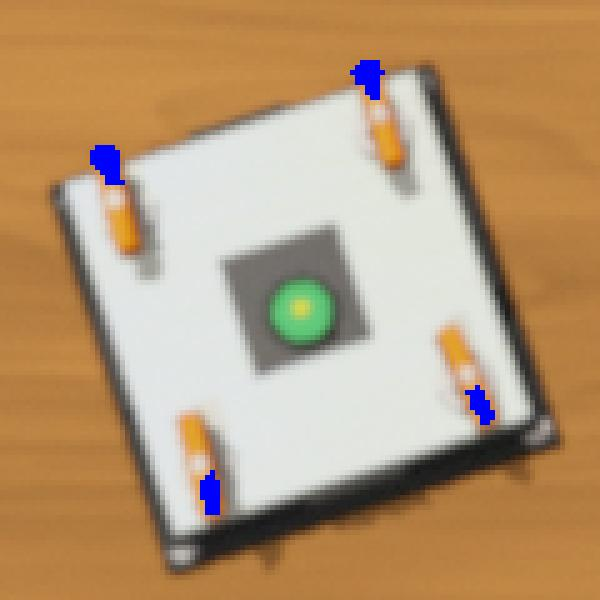

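View pics/masks2.png

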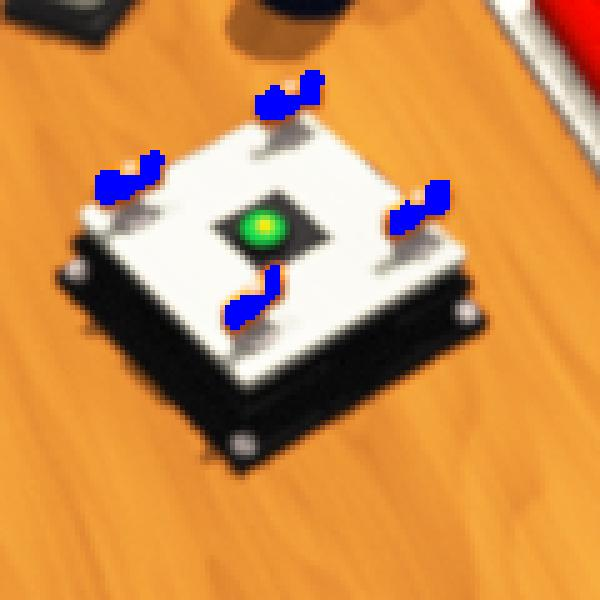

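```bash
python3 - <<'E'
s=open('h.py').read()
i=s.index("        N,l,st,c=cv2.connected",s.index("def blobs")); j=s.index("    return out",i)
s=s[:i]+'''        N,l,st,c=cv2.connectedComponentsWithStats(k,connectivity=8)
        for t in range(1,N):
            if st[t,4]<4: k[l==t]=0
        hull=cv2.convexHull(np.argwhere(k)[:,::-1].astype(np.int32)); kk=np.zeros_like(k); cv2.fillConvexPoly(kk,hull,1)
        ys,xs=np.where(kk>0); out.append((np.array([xs.mean(),ys.mean()]),kk>0,len(xs)))
'''+s[j:]
s=s.replace("def blobs(f,guess,r=14)","def blobs(f,guess,r=13)")
open('h.py','w').write(s)
E
python3 fit.py
```

```text
[84, 110, 110, 71] [96, 96, 83, 73]
z=.103 top [[0.4405, 0.0797], [0.5688, 0.1228], [0.6108, 0.0], [0.4809, -0.0432]]
z=.103 side [[0.4457, 0.0834], [0.5706, 0.124], [0.6131, -0.0016], [0.4867, -0.0417]]
(1, 1) [ 0.526   0.0391  0.3215  0.108   0.0535  0.0649  0.0029 -0.1653] 5.444
[-0.33 -1.52  0.01 -0.38  0.1  -0.    0.48  0.54  0.27 -0.72  0.05 -0.28
  0.83  0.88 -0.16 -1.37 -0.23  0.16 -0.07 -1.82 -0.21 -0.48 -0.2   0.2 ]
[[0.4438, 0.0803], [0.5671, 0.1214], [0.6082, -0.002], [0.4849, -0.0431]]
(1, 0) [ 0.5255  0.04    0.3231  0.103   0.0536  0.0109  0.0357 -0.1199] 3.915
[[0.4432, 0.081], [0.5665, 0.1223], [0.6078, -0.001], [0.4845, -0.0423]]
(0, 1) [ 0.5298  0.0427  0.3168 -0.4303  0.0481  0.1199 -0.031  -0.2083] 0.529
[[0.4478, 0.0842], [0.5714, 0.1247], [0.6119, 0.0012], [0.4883, -0.0393]]
```

View pics/maskt2.png

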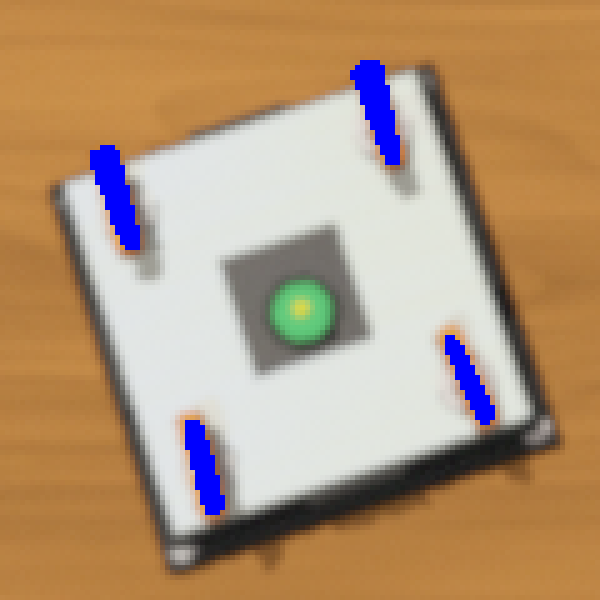

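View pics/masks2.png

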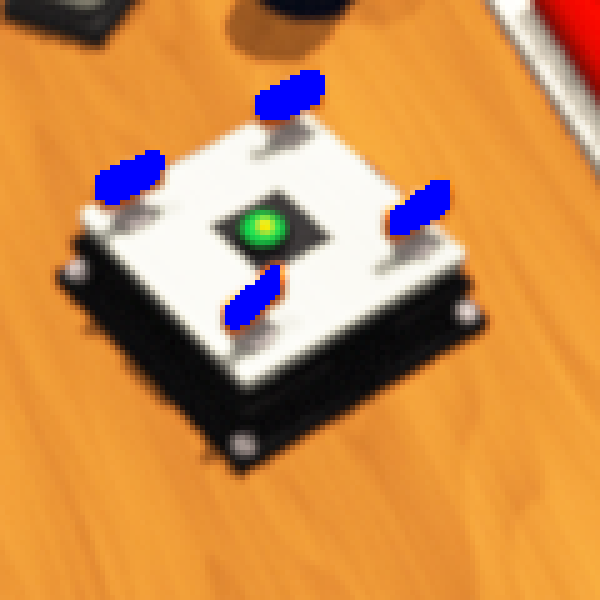

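```bash
python3 - <<'E'
from h import *
ft=grab_frame("top")
d=np.array([(199,464),(116,198),(380,113),(467,373)])/5+[190,150]-.5
P=np.array([onz(ft,u,v,.117)[:2] for u,v in d])
def r(p): return (pos(p)-P).ravel()
s=least_squares(r,[.52,.04,.3]); print("top dots",s.x.round(4),(s.fun*1000).round(1)); 
# plate outline
h=cv2.cvtColor(ft["frame"],cv2.COLOR_RGB2HSV); m=((h[...,1]<40)&(h[...,2]>150)).astype(np.uint8)
k=np.zeros_like(m);k[155:270,195:305]=m[155:270,195:305]
c=max(cv2.findContours(k,0,1)[0],key=cv2.contourArea); hu=cv2.convexHull(c)[:,0]
Q=np.array([onz(ft,u,v,.071)[:2] for u,v in hu]); rr=cv2.minAreaRect((Q*1000).astype(np.float32)); print(rr, np.radians(rr[2]))
E
```

```text
top dots [0.5242 0.0398 0.3219] [ 0.2 -0.   0.   0.7  0.5 -0.1 -0.7 -0.6]
((523.994140625, 40.26891326904297), (180.87115478515625, 181.036376953125), 18.475406646728516) 0.32245667663025745
```

The white stud tops and the plate outline agree: the stand is at (0.524, 0.040), yaw 0.322, with residuals under 1 mm. Next is a planner helper for moves and wrist range.

```bash
cat >> h.py <<'E'
S0=np.array([.5242,.0400,.322])
N=dict(zip("abcd",pos(S0)))
def rot():
    q=readout.state()["ee_rot"]; return R.from_quat([q[1],q[2],q[3],q[0]])
def jawyaw(M): return np.arctan2(M[1,1],M[0,1])
def down(phi):
    x=np.array([0,0,-1.]); y=np.array([np.cos(phi),np.sin(phi),0]); return R.from_matrix(np.c_[x,y,np.cross(x,y)])
def go(p,phi):
    """turn (deg rotvec, tool) and shift (tool) from measured to target; phi mod pi kept nearest"""
    s=readout.state(); M=rot(); cur=jawyaw(M.as_matrix())
    phi=cur+(phi-cur+np.pi/2)%np.pi-np.pi/2 if NEAR else phi
    d=M.inv()*down(phi)
    return np.degrees(d.as_rotvec()).round(2).tolist(), M.inv().apply(np.array(p)-s["tcp_pos"]).round(4).tolist()
NEAR=True
def st():
    s=readout.state(); M=rot().as_matrix()
    print("t%.2f tcp"%s["clock"],s["tcp_pos"].round(4),"nutang(rad)",round(float((S0[2]+np.pi/2-jawyaw(M))),3),"F",s["ft_force"].round(1),"T",s["ft_torque"].round(3),"gap",round(s["finger_gap"],3),"q6 %.2f"%s["qpos"][5],"tilt",M[:,0].round(3))
E
python3 - <<'E'
from h import *
print(N); st()
M=rot().as_matrix(); s=readout.state(); print(M.round(3),jawyaw(M), "q1+/-q6",s["qpos"][0]-s["qpos"][5],s["qpos"][0]+s["qpos"][5])
for n in "abcd": print(n,go([*N[n],.16],S0[2]+np.pi/2), "q1 approx",np.arctan2(N[n][1],N[n][0]))
E
```

```text
{'a': array([0.44197053, 0.0810891 ]), 'b': array([0.5652891 , 0.12222947]), 'c': array([ 0.60642947, -0.0010891 ]), 'd': array([ 0.4831109 , -0.04222947])}
t0.65 tcp [0.2914 0.5811 0.2503] nutang(rad) 0.787 F [-0.   0.2  0.2] T [ 0.004 -0.039 -0.025] gap 1.002 q6 -0.17 tilt [ 0.  0. -1.]
[[ 0.     0.448  0.894]
 [ 0.     0.894 -0.448]
 [-1.     0.     0.   ]] 1.1059560289948185 q1+/-q6 1.1059428067277186 0.7577909469937364
a ([-45.08, 0.01, -0.0], [0.0903, -0.3794, 0.3587]) q1 approx 0.1814536707842728
b ([-45.08, 0.01, -0.0], [0.0903, -0.2874, 0.4505]) q1 approx 0.21294646350111424
c ([-45.08, 0.01, -0.0], [0.0903, -0.3792, 0.5426]) q1 approx -0.0017959185057410615
d ([-45.08, 0.01, -0.0], [0.0903, -0.4712, 0.4508]) q1 approx -0.08718993133944292
```

Call:
{"fn": "play_rows", "kwargs": {"steps": [[[-9,0,0],[0,-0.04,0.038],80],[[-18,0,0],[0,-0.08,0.076],60],[[-27,0,0],[0,-0.12,0.113],40],[[-36,0,0],[0,-0.16,0.151],40],[[-45,0,0],[0,-0.2,0.189],40]], "squeeze": 60}}

```text
clock: 1.27
tcp_pos: [0.3709, 0.316, 0.2505]
ee_rot: [0.698, -0.115, 0.697, 0.115]
ft_force: [-0.2, -0.2, 0.8]
finger_gap: 0.396
```

```bash
python3 -c "
from h import *
st(); print(go([*N['a'],.16],S0[2]+np.pi/2-.05))"
```

```text
t1.27 tcp [0.3709 0.316  0.2505] nutang(rad) -0.004 F [-0.2 -0.2  0.8] T [ 0.003 -0.011 -0.03 ] gap 0.396 q6 -1.42 tilt [ 0.001  0.    -1.   ]
([3.11, 0.05, 0.0], [0.0905, -0.2452, -0.0081])
```

Call:
{"fn": "play_rows", "kwargs": {"steps": [[[1,0,0],[0.0,-0.055,-0.002],40],[[3,0,0],[0.02,-0.115,-0.004],40],[[3,0,0],[0.045,-0.175,-0.006],40],[[3,0,0],[0.08,-0.236,-0.008],40],[[3,0,0],[0.08,-0.236,-0.008],40]]}}

```text
clock: 1.9
tcp_pos: [0.4368, 0.0886, 0.1685]
ee_rot: [0.7, -0.093, 0.702, 0.093]
ft_force: [0.2, 0.1, 0.5]
finger_gap: 0.4
```

```bash
python3 - <<'E'
from h import *
st(); print(go([*N['a'],.105],S0[2]+np.pi/2-.05))
for n in("side","top"):
    f=grab_frame(n); cv2.imwrite(f"pics/{n}_a1.png",f["frame"][120:300,170:370,::-1].repeat(3,0).repeat(3,1))
st()
E
```

```text
t1.90 tcp [0.4368 0.0886 0.1685] nutang(rad) 0.058 F [0.2 0.1 0.5] T [0.01 0.04 0.01] gap 0.4 q6 -1.89 tilt [-0.003  0.    -1.   ]
([-0.48, -0.18, -0.05], [0.0635, -0.0087, 0.0032])
t2.00 tcp [0.4374 0.0904 0.1699] nutang(rad) 0.056 F [-0.8  0.3 -0.8] T [ 0.015 -0.053  0.007] gap 0.4 q6 -1.89 tilt [-0.001  0.    -1.   ]
```

View pics/side_a1.png

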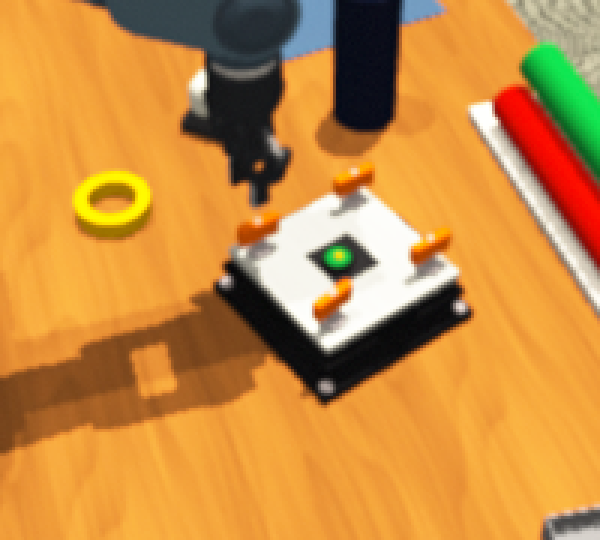

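The view shows the gripper standing over nut A at zoomed pixel (255,185), which is clear. Going down on it.

Call:
{"fn": "play_rows", "kwargs": {"steps": [[[0,0,0],[0.0,-0.01,0.002],40],[[0,0,0],[0.03,-0.01,0.002],40],[[0,0,0],[0.05,-0.01,0.002],40],[[0,0,0],[0.065,-0.01,0.002],40],[[0,0,0],[0.065,-0.01,0.002],40]]}}

```text
clock: 2.62
tcp_pos: [0.4417, 0.0825, 0.1049]
ee_rot: [0.7, -0.095, 0.701, 0.095]
ft_force: [0.1, 0.3, 0.4]
finger_gap: 0.398
```

```bash
python3 - <<'E'
from h import *
st(); print(go([*N['a'],.105],S0[2]+np.pi/2-.05))
for n in("side","top"):
    f=grab_frame(n); cv2.imwrite(f"pics/{n}_a2.png",f["frame"][150:290,190:330,::-1].repeat(4,0).repeat(4,1))
st()
E
```

```text
t2.62 tcp [0.4417 0.0825 0.1049] nutang(rad) 0.053 F [0.1 0.3 0.4] T [-0.016  0.003  0.026] gap 0.398 q6 -1.91 tilt [-0.001  0.    -1.   ]
([-0.15, -0.07, -0.03], [-0.0001, -0.0014, -0.0001])
t2.73 tcp [0.4427 0.0822 0.1061] nutang(rad) 0.053 F [ 0.9  0.9 -0.3] T [ 0.014 -0.017 -0.033] gap 0.403 q6 -1.91 tilt [ 0.001 -0.    -1.   ]
```

View pics/side_a2.png

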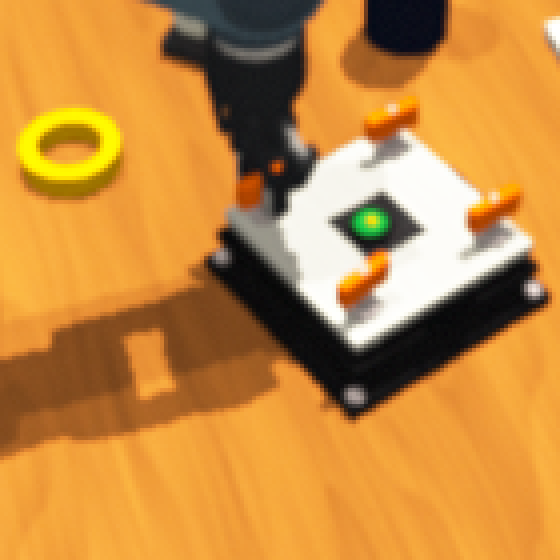

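View pics/top_a2.png

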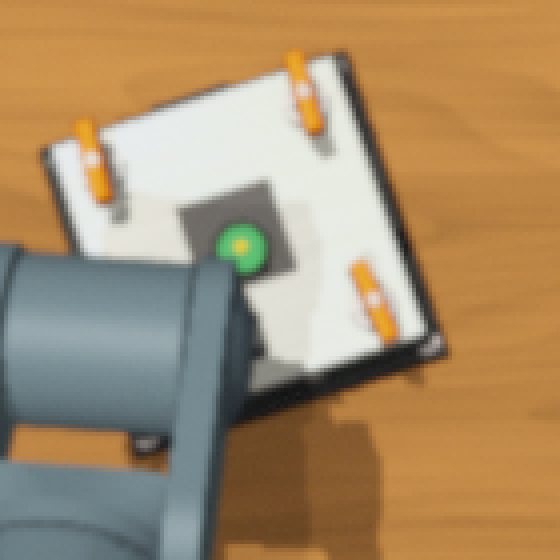

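Bar A lies between the fingers: its ends show at (250,190) and (278,165) in the zoomed side view. Closing.

Call:
{"fn": "play_rows", "kwargs": {"steps": [[[0,0,0],[0,-0.001,0],10],[[0,0,0],[0,-0.001,0],5],[[0,0,0],[0,-0.001,0],0],[[0,0,0],[0,-0.001,0],0]], "squeeze": 60}}

```text
clock: 3.22
tcp_pos: [0.4429, 0.0816, 0.1064]
ee_rot: [0.701, -0.094, 0.7, 0.095]
ft_force: [-2.0, 4.3, 5.6]
finger_gap: 0.133
```

```bash
python3 -c "
from h import *
st()"
```

```text
t3.23 tcp [0.4429 0.0816 0.1064] nutang(rad) 0.055 F [-2.   4.3  5.6] T [ 0.833  0.358 -0.13 ] gap 0.133 q6 -1.91 tilt [ 0.001  0.002 -1.   ]
```

Call:
{"fn": "play_rows", "kwargs": {"steps": [[[8,0,0],[0.0006,0,0],0],[[16,0,0],[0.0011,0,0],0],[[24,0,0],[0.0017,0,0],0],[[32,0,0],[0.0022,0,0],0],[[40,0,0],[0.0028,0,0],0]]}}

```text
clock: 3.85
tcp_pos: [0.4429, 0.0815, 0.1037]
ee_rot: [0.691, 0.153, 0.69, -0.152]
ft_force: [-2.4, 5.0, 7.1]
finger_gap: 0.129
```

```bash
python3 -c "
from h import *
st()"
```

```text
t3.85 tcp [0.4429 0.0815 0.1037] nutang(rad) 0.756 F [-2.4  5.   7.1] T [0.769 0.456 0.16 ] gap 0.129 q6 -1.21 tilt [ 0.001  0.001 -1.   ]
```

Call:
{"fn": "play_rows", "kwargs": {"steps": [[[0,0,0],[0,0,0],40],[[0,0,0],[0,0,0],40],[[0,0,0],[-0.05,0,0],40],[[-10,0,0],[-0.055,-0.002,0.055],40],[[-20,0,0],[-0.055,-0.004,0.11],40]]}}

```text
clock: 4.47
tcp_pos: [0.5426, 0.0307, 0.1596]
ee_rot: [0.708, 0.026, 0.705, -0.026]
ft_force: [-0.7, -0.1, 0.7]
finger_gap: 0.4
```

Call:
{"fn": "play_rows", "kwargs": {"steps": [[[-10,0,0],[0,-0.025,0.05],40],[[-20,0,0],[0,-0.027,0.068],40],[[-21,0,0],[0,-0.027,0.068],40],[[-21,0,0],[0,-0.027,0.068],40]]}}

```text
clock: 4.97
tcp_pos: [0.6052, -0.0006, 0.157]
ee_rot: [0.7, -0.1, 0.7, 0.1]
ft_force: [-0.4, 0.4, 0.6]
finger_gap: 0.399
```

```bash
python3 - <<'E'
from h import *
st(); print(go([*N['c'],.105],S0[2]+np.pi/2-.02))
E
```

```text
t4.97 tcp [ 6.052e-01 -6.000e-04  1.570e-01] nutang(rad) 0.038 F [-0.4  0.4  0.6] T [-0.025  0.034  0.003] gap 0.399 q6 -2.04 tilt [-0.001  0.    -1.   ]
([-1.02, -0.07, -0.03], [0.052, -0.0009, 0.0011])
```

Call:
{"fn": "play_rows", "kwargs": {"steps": [[[-1,0,0],[0.025,-0.001,0.001],40],[[-1,0,0],[0.045,-0.001,0.001],40],[[-1,0,0],[0.052,-0.001,0.001],40],[[-1,0,0],[0.052,-0.001,0.001],40]]}}

```text
clock: 5.48
tcp_pos: [0.6069, -0.0013, 0.105]
ee_rot: [0.699, -0.107, 0.699, 0.107]
ft_force: [0.6, -0.2, -0.2]
finger_gap: 0.404
```

```bash
python3 - <<'E'
from h import *
st()
f=grab_frame("side"); cv2.imwrite(f"pics/s_c.png",f["frame"][150:290,190:370,::-1].repeat(4,0).repeat(4,1))
f=grab_frame("top"); cv2.imwrite(f"pics/t_c.png",f["frame"][150:290,190:330,::-1].repeat(4,0).repeat(4,1))
E
```

```text
t5.47 tcp [ 0.6069 -0.0013  0.105 ] nutang(rad) 0.019 F [ 0.6 -0.2 -0.2] T [ 0.004 -0.037 -0.019] gap 0.404 q6 -2.06 tilt [-0.001  0.    -1.   ]
```

View pics/s_c.png

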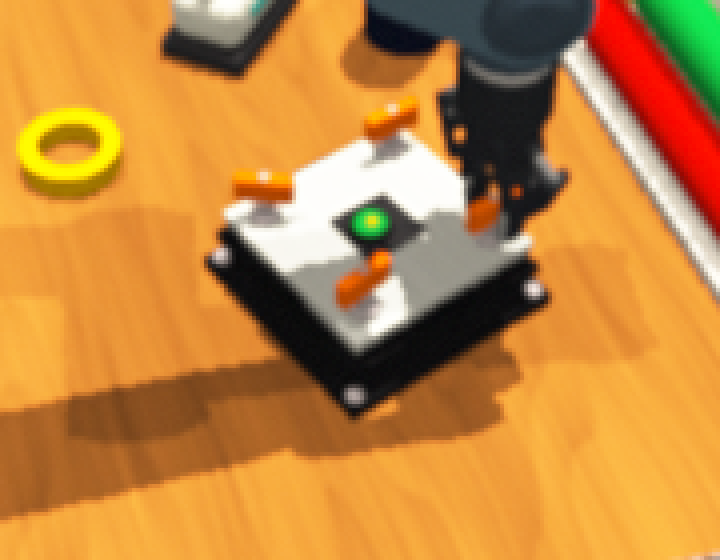

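View pics/t_c.png

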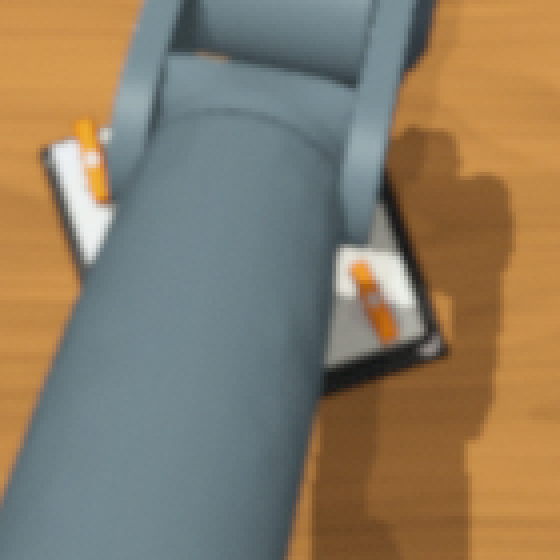

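Nut A has turned (side 262,186) and the fingers stand around bar C (483,213). Gripping and turning C by the same amount.

Call:
{"fn": "play_rows", "kwargs": {"steps": [[[0,0,0],[0,0,0],5],[[0,0,0],[0,0,0],0],[[0,0,0],[0,0,0],0],[[0,0,0],[0,0,0],0]]}}

```text
clock: 6.08
tcp_pos: [0.6077, -0.0004, 0.1066]
ee_rot: [0.699, -0.106, 0.699, 0.107]
ft_force: [-2.6, 4.9, 4.0]
finger_gap: 0.131
```

```bash
python3 -c "
from h import *
st()"
```

```text
t6.08 tcp [ 6.077e-01 -4.000e-04  1.066e-01] nutang(rad) 0.02 F [-2.6  4.9  4. ] T [ 0.79   0.326 -0.16 ] gap 0.131 q6 -2.06 tilt [ 0.     0.002 -1.   ]
```

Call:
{"fn": "play_rows", "kwargs": {"steps": [[[8,0,0],[0.0006,0,0],0],[[16,0,0],[0.0011,0,0],0],[[25,0,0],[0.0017,0,0],0],[[34,0,0],[0.0023,0,0],0],[[42,0,0],[0.0029,0,0],0]]}}

```text
clock: 6.7
tcp_pos: [0.6077, -0.0006, 0.1037]
ee_rot: [0.691, 0.153, 0.691, -0.152]
ft_force: [-2.2, 4.9, 4.1]
finger_gap: 0.133
```

```bash
python3 -c "
from h import *
st()"
```

```text
t6.70 tcp [ 6.077e-01 -6.000e-04  1.037e-01] nutang(rad) 0.756 F [-2.2  4.9  4.1] T [0.7   0.364 0.128] gap 0.133 q6 -1.33 tilt [ 0.     0.002 -1.   ]
```

Call:
{"fn": "play_rows", "kwargs": {"steps": [[[0,0,0],[0,0,0],40],[[0,0,0],[0,0,0],40],[[0,0,0],[-0.052,0,0],40],[[-10,0,0],[-0.055,0.035,-0.034],40],[[-20,0,0],[-0.055,0.07,-0.068],40]]}}

```text
clock: 7.32
tcp_pos: [0.5753, 0.0907, 0.1589]
ee_rot: [0.708, 0.027, 0.706, -0.027]
ft_force: [0.5, 0.7, -1.6]
finger_gap: 0.403
```

```bash
python3 - <<'E'
from h import *
st()
f=grab_frame("side"); cv2.imwrite(f"pics/s_b0.png",f["frame"][150:290,190:370,::-1].repeat(4,0).repeat(4,1))
st(); print(go([.5660,.1225,.158],S0[2]+np.pi/2-.03))
E
```

```text
t7.33 tcp [0.5753 0.0907 0.1589] nutang(rad) 0.397 F [ 0.5  0.7 -1.6] T [ 0.022  0.005 -0.023] gap 0.403 q6 -1.53 tilt [ 0.003 -0.    -1.   ]
t7.38 tcp [0.5725 0.0957 0.1578] nutang(rad) 0.389 F [-0.4  4.  -1.1] T [ 0.144  0.048 -0.005] gap 0.4 q6 -1.54 tilt [-0.001  0.003 -1.   ]
([-20.57, -0.04, -0.15], [-0.0002, 0.0263, -0.0083])
```

View pics/s_b0.png

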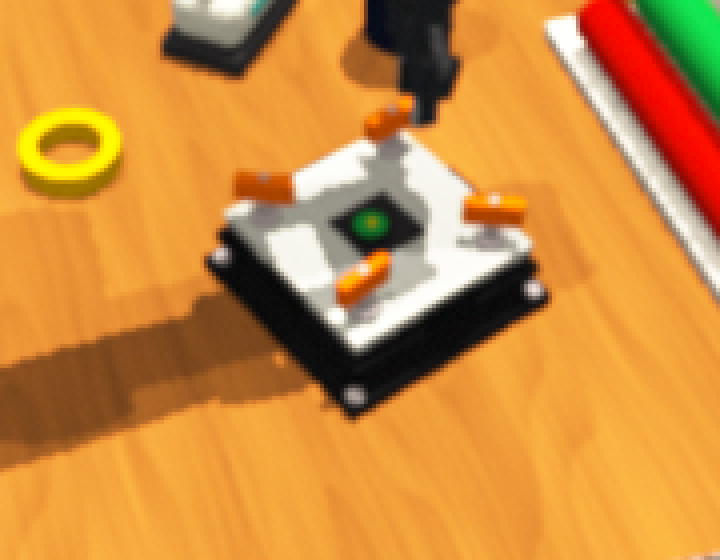

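A and C now match (side 262,186 and 495,210), and the gripper is approaching B. Continuing to B.

Call:
{"fn": "play_rows", "kwargs": {"steps": [[[-10,0,0],[0,0.025,-0.01],40],[[-20,0,0],[0,0.03,-0.012],40],[[-21,0,0],[0.025,0.03,-0.012],40],[[-21,0,0],[0.025,0.03,-0.012],40]]}}

```text
clock: 7.88
tcp_pos: [0.5638, 0.121, 0.1306]
ee_rot: [0.698, -0.101, 0.701, 0.101]
ft_force: [-0.8, 0.6, -0.5]
finger_gap: 0.401
```

```bash
python3 - <<'E'
from h import *
f=grab_frame("side"); cv2.imwrite(f"pics/s_b1.png",f["frame"][150:290,190:370,::-1].repeat(4,0).repeat(4,1))
st(); print(go([.5660,.1225,.105],S0[2]+np.pi/2-.03))
ft=grab_frame("top"); print(onz(ft,103,138,.2),onz(ft,140,165,0))
E
```

```text
t7.92 tcp [0.5647 0.121  0.1319] nutang(rad) 0.036 F [-0.   0.1  0.1] T [0.01  0.038 0.012] gap 0.4 q6 -1.84 tilt [-0.002 -0.    -1.   ]
([-0.37, -0.11, -0.02], [0.0269, 0.0011, 0.0017])
[0.66215792 0.34838234 0.2       ] [6.49388729e-01 3.28565565e-01 2.22044605e-16]
```

View pics/s_b1.png

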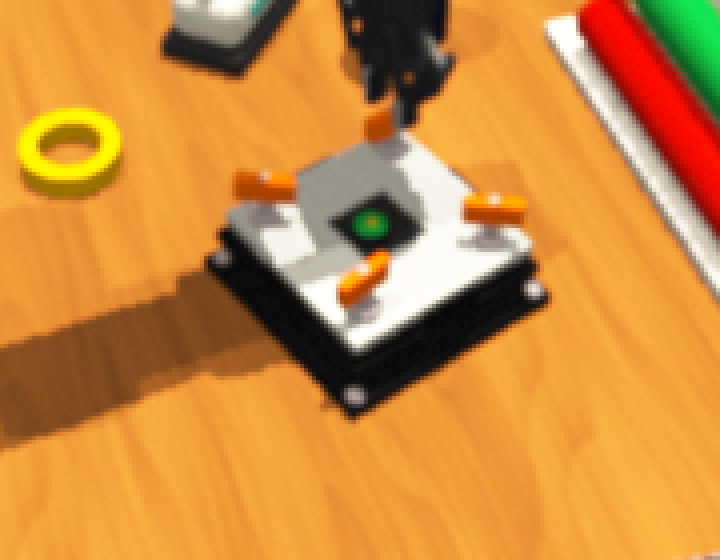

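The fingers straddle B (side 385,115) and the vinyl roll is 0.25 m away. Down, grip, turn.

Call:
{"fn": "play_rows", "kwargs": {"steps": [[[0,0,0],[0.015,0.001,0.002],40],[[0,0,0],[0.027,0.001,0.002],40],[[0,0,0],[0.027,0.001,0.002],10],[[0,0,0],[0.027,0.001,0.002],0],[[0,0,0],[0.027,0.001,0.002],0]]}}

```text
clock: 8.6
tcp_pos: [0.5659, 0.1229, 0.1045]
ee_rot: [0.699, -0.1, 0.701, 0.101]
ft_force: [0.3, 1.0, -8.5]
finger_gap: 0.135
```

Call:
{"fn": "play_rows", "kwargs": {"steps": [[[0,0,0],[0,0,0],0],[[0,0,0],[0,0,0],0]]}}

```text
clock: 8.85
tcp_pos: [0.5659, 0.1229, 0.1045]
ee_rot: [0.699, -0.1, 0.701, 0.101]
ft_force: [-0.3, 1.5, -11.4]
finger_gap: 0.133
```

```bash
python3 -c "
from h import *
st()"
```

```text
t8.85 tcp [0.5659 0.1229 0.1045] nutang(rad) 0.036 F [ -0.3   1.5 -11.4] T [ 0.165  0.097 -0.108] gap 0.133 q6 -1.84 tilt [-0.002  0.    -1.   ]
```

Call:
{"fn": "play_rows", "kwargs": {"steps": [[[8,0,0],[0.0006,0,0],0],[[16,0,0],[0.0011,0,0],0],[[24,0,0],[0.0017,0,0],0],[[33,0,0],[0.0023,0,0],0],[[41,0,0],[0.0029,0,0],0]]}}

```text
clock: 9.48
tcp_pos: [0.566, 0.123, 0.1018]
ee_rot: [0.69, 0.152, 0.691, -0.152]
ft_force: [-1.4, 2.1, -10.3]
finger_gap: 0.137
```

```bash
python3 -c "
from h import *
st()"
```

```text
t9.47 tcp [0.566  0.123  0.1018] nutang(rad) 0.756 F [ -1.4   2.1 -10.3] T [0.352 0.169 0.23 ] gap 0.137 q6 -1.12 tilt [-0.002  0.    -1.   ]
```

Call:
{"fn": "play_rows", "kwargs": {"steps": [[[0,0,0],[0,0,0],40],[[0,0,0],[0,0,0],40],[[0,0,0],[-0.054,0,0],40],[[-10,0,0],[-0.056,-0.055,-0.002],40],[[-20,0,0],[-0.056,-0.11,-0.004],40]]}}

```text
clock: 10.1
tcp_pos: [0.5188, 0.0232, 0.1616]
ee_rot: [0.709, 0.025, 0.705, -0.026]
ft_force: [-0.1, -0.1, -0.1]
finger_gap: 0.397
```

Call:
{"fn": "play_rows", "kwargs": {"steps": [[[-10,0,0],[0,-0.045,-0.02],40],[[-20,0,0],[0,-0.07,-0.029],40],[[-28,0,0],[0,-0.07,-0.03],40],[[-28,0,0],[0.02,-0.07,-0.03],40],[[-28,0,0],[0.02,-0.07,-0.03],40]]}}

```text
clock: 10.72
tcp_pos: [0.4818, -0.0431, 0.1389]
ee_rot: [0.692, -0.143, 0.692, 0.143]
ft_force: [-0.4, -0.1, -0.6]
finger_gap: 0.399
```

```bash
python3 - <<'E'
from h import *
f=grab_frame("side"); cv2.imwrite(f"pics/s_d1.png",f["frame"][150:290,190:370,::-1].repeat(4,0).repeat(4,1))
st(); print(go([.4838,-.0418,.105],S0[2]+np.pi/2+.09))
f=grab_frame("top"); cv2.imwrite(f"pics/t_d1.png",f["frame"][150:290,190:330,::-1].repeat(4,0).repeat(4,1))
E
```

```text
t10.78 tcp [ 0.4823 -0.0432  0.1395] nutang(rad) -0.087 F [-0.1 -0.4  0.3] T [-0.001  0.003  0.017] gap 0.399 q6 -2.30 tilt [ 0.001 -0.    -1.   ]
([-0.2, 0.04, 0.05], [0.0345, 0.0007, 0.0019])
```

View pics/s_d1.png

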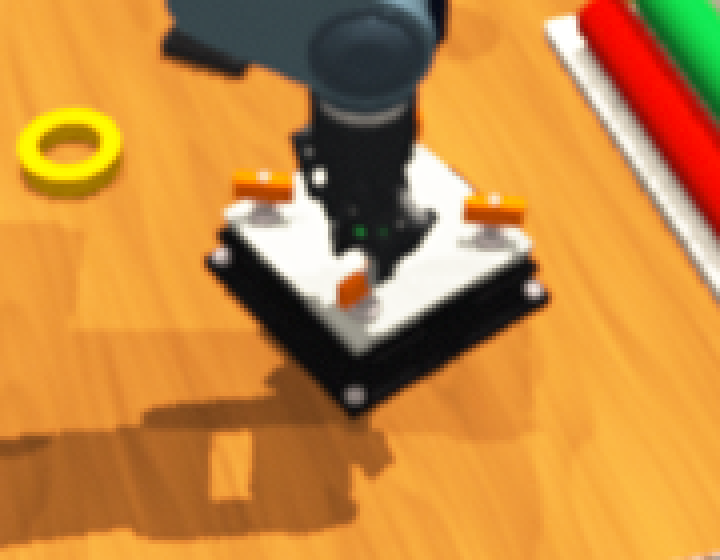

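View pics/t_d1.png

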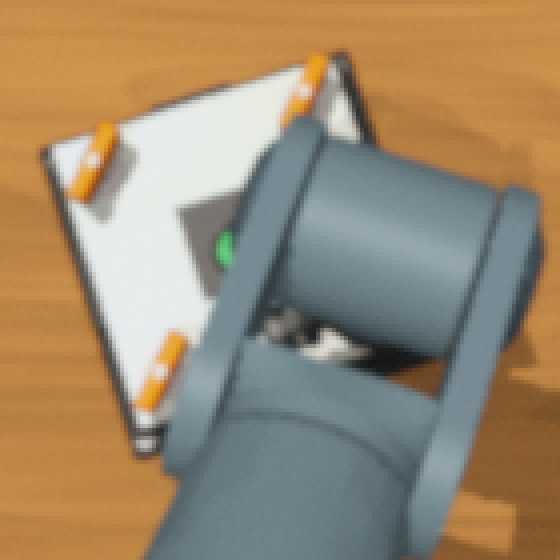

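A, B and C all stand at the same part-turn (top 160,370; 93,160; 303,92). The fingers are over D. Down, grip.

Call:
{"fn": "play_rows", "kwargs": {"steps": [[[0,0,0],[0.02,0.001,0.002],40],[[0,0,0],[0.034,0.001,0.002],40],[[0,0,0],[0.034,0.001,0.002],10],[[0,0,0],[0.034,0.001,0.002],0],[[0,0,0],[0.034,0.001,0.002],0]]}}

```text
clock: 11.45
tcp_pos: [0.4832, -0.0417, 0.1046]
ee_rot: [0.692, -0.144, 0.693, 0.143]
ft_force: [0.4, -5.1, -6.8]
finger_gap: 0.133
```

Call:
{"fn": "play_rows", "kwargs": {"steps": [[[0,0,0],[0,0,0],0],[[0,0,0],[0,0,0],0]]}}

```text
clock: 11.7
tcp_pos: [0.4832, -0.0417, 0.1046]
ee_rot: [0.692, -0.144, 0.693, 0.143]
ft_force: [1.5, -5.9, -7.6]
finger_gap: 0.13
```

```bash
python3 -c "
from h import *
st()"
```

```text
t11.70 tcp [ 0.4832 -0.0417  0.1046] nutang(rad) -0.086 F [ 1.5 -5.9 -7.6] T [-0.886 -0.084  0.037] gap 0.13 q6 -2.30 tilt [-0.    -0.001 -1.   ]
```

Call:
{"fn": "play_rows", "kwargs": {"steps": [[[9.5,0,0],[0.0006,0,0],0],[[19,0,0],[0.0013,0,0],0],[[29,0,0],[0.002,0,0],0],[[38.5,0,0],[0.0027,0,0],0],[[48,0,0],[0.0033,0,0],0]]}}

```text
clock: 12.32
tcp_pos: [0.4832, -0.041, 0.1012]
ee_rot: [0.69, 0.153, 0.69, -0.152]
ft_force: [1.2, -2.2, -6.7]
finger_gap: 0.131
```

```bash
python3 -c "
from h import *
st()"
```

```text
t12.32 tcp [ 0.4832 -0.041   0.1012] nutang(rad) 0.757 F [ 1.2 -2.2 -6.7] T [-0.271 -0.257  0.179] gap 0.131 q6 -1.46 tilt [ 0.  0. -1.]
```

All four nuts are now at about 0.756 rad by tool angle. I'm holding D for a moment, then tightening D in small steps while reading the torque.

Call:
{"fn": "play_rows", "kwargs": {"steps": [[[0,0,0],[0,0,0],0],[[0,0,0],[0,0,0],0]]}}

```text
clock: 12.58
tcp_pos: [0.4832, -0.041, 0.1012]
ee_rot: [0.691, 0.15, 0.691, -0.15]
ft_force: [-0.2, -2.1, -7.8]
finger_gap: 0.126
```

```bash
python3 -c "
from h import *
st()"
```

```text
t12.57 tcp [ 0.4832 -0.041   0.1012] nutang(rad) 0.75 F [-0.2 -2.1 -7.8] T [-0.249 -0.274 -0.092] gap 0.126 q6 -1.46 tilt [-0.  0. -1.]
```

Call:
{"fn": "play_rows", "kwargs": {"steps": [[[2.5,0,0],[0.0002,0,0],0],[[5,0,0],[0.0004,0,0],0]]}}

```text
clock: 12.82
tcp_pos: [0.4832, -0.041, 0.1009]
ee_rot: [0.684, 0.181, 0.684, -0.18]
ft_force: [2.1, -1.2, -6.7]
finger_gap: 0.131
```

```bash
python3 -c "
from h import *
st()"
```

```text
t12.82 tcp [ 0.4832 -0.041   0.1009] nutang(rad) 0.838 F [ 2.1 -1.2 -6.7] T [-0.179 -0.242  0.149] gap 0.131 q6 -1.37 tilt [-0.  0. -1.]
```

Call:
{"fn": "play_rows", "kwargs": {"steps": [[[2.5,0,0],[0.0002,0,0],0],[[5,0,0],[0.0003,0,0],0]]}}

```text
clock: 13.08
tcp_pos: [0.4833, -0.0409, 0.1006]
ee_rot: [0.675, 0.21, 0.675, -0.21]
ft_force: [1.9, -0.6, -8.2]
finger_gap: 0.13
```

```bash
python3 -c "
from h import *
st()"
```

```text
t13.07 tcp [ 0.4833 -0.0409  0.1006] nutang(rad) 0.926 F [ 1.9 -0.6 -8.2] T [-0.176 -0.38   0.242] gap 0.13 q6 -1.29 tilt [ 0.  0. -1.]
```

Call:
{"fn": "play_rows", "kwargs": {"steps": [[[2.5,0,0],[0.0002,0,0],0],[[5,0,0],[0.0003,0,0],0]]}}

```text
clock: 13.32
tcp_pos: [0.4833, -0.0409, 0.1003]
ee_rot: [0.665, 0.24, 0.665, -0.239]
ft_force: [3.0, -0.6, -8.4]
finger_gap: 0.131
```

```bash
python3 -c "
from h import *
st()"
```

```text
t13.32 tcp [ 0.4833 -0.0409  0.1003] nutang(rad) 1.013 F [ 3.  -0.6 -8.4] T [-0.118 -0.41   0.196] gap 0.131 q6 -1.20 tilt [ 0.     0.001 -1.   ]
```

Call:
{"fn": "play_rows", "kwargs": {"steps": [[[2.5,0,0],[0.0002,0,0],0],[[5,0,0],[0.0004,0,0],0]]}}

```text
clock: 13.58
tcp_pos: [0.4834, -0.0408, 0.0999]
ee_rot: [0.654, 0.268, 0.654, -0.268]
ft_force: [1.2, 0.1, -9.1]
finger_gap: 0.13
```

```bash
python3 -c "
from h import *
st()"
```

```text
t13.57 tcp [ 0.4834 -0.0408  0.0999] nutang(rad) 1.1 F [ 1.2  0.1 -9.1] T [-0.121 -0.435  0.221] gap 0.13 q6 -1.11 tilt [ 0.     0.001 -1.   ]
```

Call:
{"fn": "play_rows", "kwargs": {"steps": [[[2.5,0,0],[0.0002,0,0],0],[[5,0,0],[0.0004,0,0],0]]}}

```text
clock: 13.82
tcp_pos: [0.4834, -0.0408, 0.0995]
ee_rot: [0.642, 0.297, 0.642, -0.296]
ft_force: [2.4, 0.9, -7.0]
finger_gap: 0.134
```

```bash
python3 -c "
from h import *
st()"
```

```text
t13.82 tcp [ 0.4834 -0.0408  0.0995] nutang(rad) 1.187 F [ 2.4  0.9 -7. ] T [ 0.022 -0.399  0.191] gap 0.134 q6 -1.02 tilt [ 0.001  0.001 -1.   ]
```

Call:
{"fn": "play_rows", "kwargs": {"steps": [[[2.5,0,0],[0.0002,0,0],0],[[5,0,0],[0.0003,0,0],0]]}}

```text
clock: 14.08
tcp_pos: [0.4835, -0.0407, 0.0993]
ee_rot: [0.629, 0.325, 0.628, -0.324]
ft_force: [3.5, 0.4, -7.7]
finger_gap: 0.129
```

```bash
python3 -c "
from h import *
st()"
```

```text
t14.07 tcp [ 0.4835 -0.0407  0.0993] nutang(rad) 1.275 F [ 3.5  0.4 -7.7] T [-0.057 -0.514  0.178] gap 0.129 q6 -0.94 tilt [ 0.001  0.001 -1.   ]
```

Call:
{"fn": "play_rows", "kwargs": {"steps": [[[2.5,0,0],[0.0002,0,0],0],[[5,0,0],[0.0004,0,0],0]]}}

```text
clock: 14.32
tcp_pos: [0.4835, -0.0407, 0.0989]
ee_rot: [0.614, 0.352, 0.614, -0.351]
ft_force: [3.4, -0.0, -7.5]
finger_gap: 0.134
```

```bash
python3 -c "
from h import *
st()"
```

```text
t14.32 tcp [ 0.4835 -0.0407  0.0989] nutang(rad) 1.362 F [ 3.4 -0.  -7.5] T [ 0.038 -0.465  0.217] gap 0.134 q6 -0.85 tilt [ 0.001  0.001 -1.   ]
```

Call:
{"fn": "play_rows", "kwargs": {"steps": [[[2.5,0,0],[0.0002,0,0],0],[[5,0,0],[0.0003,0,0],0]]}}

```text
clock: 14.58
tcp_pos: [0.4836, -0.0407, 0.0987]
ee_rot: [0.598, 0.378, 0.598, -0.377]
ft_force: [3.7, 1.4, -7.2]
finger_gap: 0.133
```

```bash
python3 -c "
from h import *
st()"
```

```text
t14.57 tcp [ 0.4836 -0.0407  0.0987] nutang(rad) 1.449 F [ 3.7  1.4 -7.2] T [ 0.095 -0.491  0.32 ] gap 0.133 q6 -0.76 tilt [ 0.001  0.001 -1.   ]
```

Call:
{"fn": "play_rows", "kwargs": {"steps": [[[2,0,0],[0.0001,0,0],0],[[4,0,0],[0.0003,0,0],0]]}}

```text
clock: 14.82
tcp_pos: [0.4837, -0.0407, 0.0985]
ee_rot: [0.584, 0.399, 0.584, -0.398]
ft_force: [2.2, 3.4, -6.5]
finger_gap: 0.132
```

```bash
python3 -c "
from h import *
st()"
```

```text
t14.82 tcp [ 0.4837 -0.0407  0.0985] nutang(rad) 1.521 F [ 2.2  3.4 -6.5] T [ 0.482 -0.646  0.452] gap 0.132 q6 -0.69 tilt [ 0.001  0.001 -1.   ]
```

Call:
{"fn": "play_rows", "kwargs": {"steps": [[[0,0,0],[0,0,0],0],[[0,0,0],[0,0,0],0]]}}

```text
clock: 15.08
tcp_pos: [0.4837, -0.0408, 0.0985]
ee_rot: [0.584, 0.399, 0.584, -0.398]
ft_force: [3.7, 3.4, -5.9]
finger_gap: 0.133
```

```bash
python3 -c "
from h import *
st()"
```

```text
t15.07 tcp [ 0.4837 -0.0408  0.0985] nutang(rad) 1.52 F [ 3.7  3.4 -5.9] T [ 0.664 -0.723  0.304] gap 0.133 q6 -0.69 tilt [ 0.001  0.001 -1.   ]
```

Call:
{"fn": "play_rows", "kwargs": {"steps": [[[0,0,0],[0,0,0],40],[[0,0,0],[0,0,0],40],[[0,0,0],[-0.056,0,0],40],[[-10,0,0],[-0.058,0.042,-0.038],40],[[-20,0,0],[-0.058,0.084,-0.075],40]]}}

```text
clock: 15.7
tcp_pos: [0.5358, 0.0597, 0.1585]
ee_rot: [0.646, 0.29, 0.644, -0.29]
ft_force: [0.4, 0.1, 0.7]
finger_gap: 0.399
```

```bash
cat >> h.py <<'E'
def tgt(cp,cphi,p,nut):
    """from commanded pose cp,cphi"""
    d=down(cphi).inv().apply(np.array(p)-cp); return np.degrees(cphi-(S0[2]+np.pi/2-nut)).round(1), d.round(4)
E
python3 - <<'E'
from h import *
st(); f=grab_frame("side"); cv2.imwrite(f"pics/s_e.png",f["frame"][150:290,190:370,::-1].repeat(4,0).repeat(4,1)); st()
cphi=S0[2]+np.pi/2-1.52; c=down(cphi).apply([-.058,.084,-.075])+[.4837,-.0408,.0985]
print(c,tgt(c,cphi+np.radians(20),[.566,.123,.1025],.75))
E
```

```text
t15.70 tcp [0.5358 0.0597 0.1585] nutang(rad) 1.167 F [0.4 0.1 0.7] T [-0.027  0.025  0.019] gap 0.399 q6 -0.82 tilt [ 0.004 -0.001 -1.   ]
t15.75 tcp [0.5373 0.0648 0.1583] nutang(rad) 1.159 F [-2.5  2.   1.5] T [ 0.035  0.125 -0.041] gap 0.405 q6 -0.83 tilt [ 0.005  0.002 -1.   ]
[0.53461367 0.05964301 0.1565    ] (np.float64(-24.1), array([ 0.054 ,  0.0654, -0.0268]))
```

View pics/s_e.png

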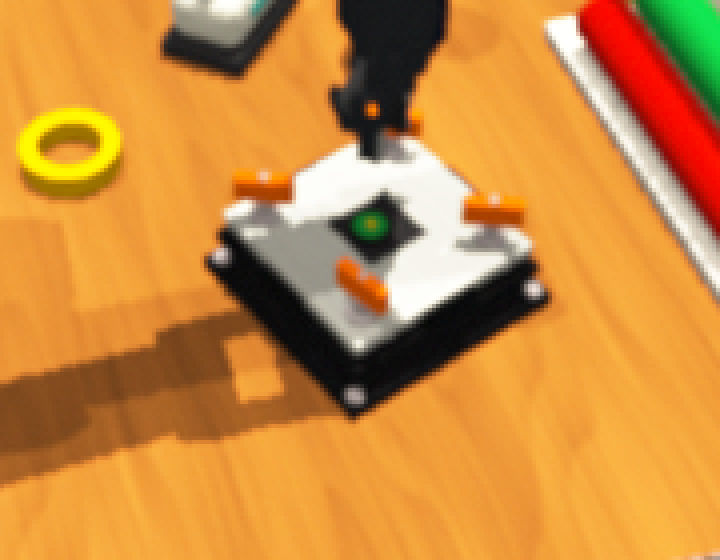

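D is turned home (side 362,285). Going on to B.

Call:
{"fn": "play_rows", "kwargs": {"steps": [[[-8,0,0],[0,0.035,-0.014],40],[[-16,0,0],[0,0.065,-0.027],40],[[-24,0,0],[0,0.065,-0.027],40],[[-24,0,0],[0.02,0.065,-0.027],40],[[-24,0,0],[0.02,0.065,-0.027],40]]}}

```text
clock: 16.38
tcp_pos: [0.5633, 0.122, 0.1336]
ee_rot: [0.689, 0.151, 0.692, -0.152]
ft_force: [0.4, -0.0, 0.4]
finger_gap: 0.4
```

```bash
python3 - <<'E'
from h import *
f=grab_frame("side"); cv2.imwrite(f"pics/s_e2.png",f["frame"][150:290,190:370,::-1].repeat(4,0).repeat(4,1)); st()
print(go([.566,.123,.1025],S0[2]+np.pi/2-.75))
E
```

```text
t16.43 tcp [0.564  0.122  0.1346] nutang(rad) 0.754 F [-0.5 -0.3  0.5] T [ 0.027 -0.08   0.037] gap 0.403 q6 -1.12 tilt [-0.003 -0.    -1.   ]
([-0.24, -0.17, 0.09], [0.0321, 0.0018, 0.0015])
```

View pics/s_e2.png

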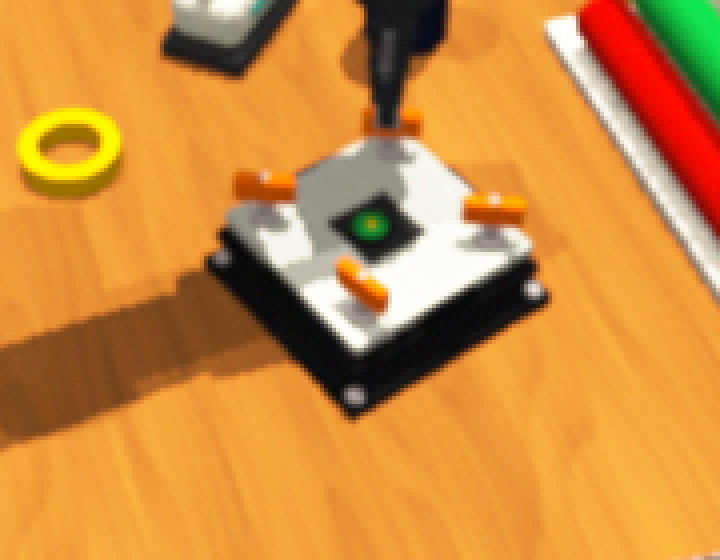

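The fingers are over bar B (side 392,122). Down and grip.

Call:
{"fn": "play_rows", "kwargs": {"steps": [[[0,0,0],[0.02,0.001,0.001],40],[[0,0,0],[0.032,0.001,0.001],40],[[0,0,0],[0.032,0.001,0.001],10],[[0,0,0],[0.032,0.001,0.001],0],[[0,0,0],[0.032,0.001,0.001],0]]}}

```text
clock: 17.05
tcp_pos: [0.5655, 0.1232, 0.1031]
ee_rot: [0.69, 0.151, 0.692, -0.151]
ft_force: [1.8, 1.6, -10.0]
finger_gap: 0.129
```

Call:
{"fn": "play_rows", "kwargs": {"steps": [[[0,0,0],[0,0,0],0],[[0,0,0],[0,0,0],0]]}}

```text
clock: 17.3
tcp_pos: [0.5655, 0.1231, 0.1031]
ee_rot: [0.69, 0.151, 0.692, -0.151]
ft_force: [1.9, 3.4, -14.3]
finger_gap: 0.129
```

```bash
python3 -c "
from h import *
st()"
```

```text
t17.30 tcp [0.5655 0.1231 0.1031] nutang(rad) 0.752 F [  1.9   3.4 -14.3] T [ 0.441 -0.251 -0.037] gap 0.129 q6 -1.12 tilt [-0.002  0.    -1.   ]
```

Call:
{"fn": "play_rows", "kwargs": {"steps": [[[2.5,0,0],[0.0002,0,0],0],[[5,0,0],[0.0003,0,0],0],[[7.5,0,0],[0.0005,0,0],0]]}}

```text
clock: 17.68
tcp_pos: [0.5656, 0.1232, 0.1027]
ee_rot: [0.679, 0.196, 0.68, -0.196]
ft_force: [1.6, 2.2, -14.3]
finger_gap: 0.125
```

```bash
python3 -c "
from h import *
st()"
```

```text
t17.68 tcp [0.5656 0.1232 0.1027] nutang(rad) 0.883 F [  1.6   2.2 -14.3] T [ 0.453 -0.271  0.206] gap 0.125 q6 -0.99 tilt [-0.002  0.    -1.   ]
```

Call:
{"fn": "play_rows", "kwargs": {"steps": [[[2.5,0,0],[0.0002,0,0],0],[[5,0,0],[0.0004,0,0],0]]}}

```text
clock: 17.92
tcp_pos: [0.5656, 0.1233, 0.1023]
ee_rot: [0.67, 0.225, 0.671, -0.225]
ft_force: [0.5, 3.0, -13.9]
finger_gap: 0.128
```

```bash
python3 -c "
from h import *
st()"
```

```text
t17.93 tcp [0.5656 0.1233 0.1023] nutang(rad) 0.971 F [  0.5   3.  -13.9] T [ 0.495 -0.296  0.26 ] gap 0.128 q6 -0.90 tilt [-0.002  0.    -1.   ]
```

Call:
{"fn": "play_rows", "kwargs": {"steps": [[[2.5,0,0],[0.0002,0,0],0],[[5,0,0],[0.0004,0,0],0]]}}

```text
clock: 18.18
tcp_pos: [0.5656, 0.1233, 0.102]
ee_rot: [0.659, 0.254, 0.66, -0.254]
ft_force: [1.6, 3.7, -13.3]
finger_gap: 0.126
```

```bash
python3 -c "
from h import *
st()"
```

```text
t18.18 tcp [0.5656 0.1233 0.102 ] nutang(rad) 1.058 F [  1.6   3.7 -13.3] T [ 0.583 -0.214  0.238] gap 0.126 q6 -0.82 tilt [-0.002  0.    -1.   ]
```

Call:
{"fn": "play_rows", "kwargs": {"steps": [[[2.5,0,0],[0.0002,0,0],0],[[5,0,0],[0.0004,0,0],0]]}}

```text
clock: 18.42
tcp_pos: [0.5657, 0.1233, 0.1016]
ee_rot: [0.647, 0.283, 0.649, -0.283]
ft_force: [1.2, 3.4, -13.5]
finger_gap: 0.129
```

```bash
python3 -c "
from h import *
st()"
```

```text
t18.43 tcp [0.5657 0.1233 0.1016] nutang(rad) 1.145 F [  1.2   3.4 -13.5] T [ 0.526 -0.241  0.242] gap 0.129 q6 -0.73 tilt [-0.002  0.    -1.   ]
```

Call:
{"fn": "play_rows", "kwargs": {"steps": [[[2.5,0,0],[0.0002,0,0],0],[[5,0,0],[0.0004,0,0],0]]}}

```text
clock: 18.68
tcp_pos: [0.5657, 0.1234, 0.1013]
ee_rot: [0.635, 0.311, 0.636, -0.311]
ft_force: [0.9, 3.9, -13.5]
finger_gap: 0.131
```

```bash
python3 -c "
from h import *
st()"
```

```text
t18.68 tcp [0.5657 0.1234 0.1013] nutang(rad) 1.232 F [  0.9   3.9 -13.5] T [ 0.608 -0.237  0.207] gap 0.131 q6 -0.64 tilt [-0.002  0.    -1.   ]
```

Call:
{"fn": "play_rows", "kwargs": {"steps": [[[2.5,0,0],[0.0002,0,0],0],[[5,0,0],[0.0004,0,0],0]]}}

```text
clock: 18.92
tcp_pos: [0.5658, 0.1234, 0.101]
ee_rot: [0.62, 0.338, 0.622, -0.338]
ft_force: [0.6, 3.0, -12.6]
finger_gap: 0.132
```

```bash
python3 -c "
from h import *
st()"
```

```text
t18.93 tcp [0.5658 0.1234 0.101 ] nutang(rad) 1.319 F [  0.6   3.  -12.6] T [ 0.553 -0.189  0.293] gap 0.132 q6 -0.55 tilt [-0.001  0.    -1.   ]
```

Call:
{"fn": "play_rows", "kwargs": {"steps": [[[2,0,0],[0.0001,0,0],0],[[4,0,0],[0.0003,0,0],0]]}}

```text
clock: 19.18
tcp_pos: [0.5658, 0.1234, 0.1008]
ee_rot: [0.608, 0.36, 0.609, -0.36]
ft_force: [1.1, 4.1, -13.3]
finger_gap: 0.127
```

```bash
python3 -c "
from h import *
st()"
```

```text
t19.18 tcp [0.5658 0.1234 0.1008] nutang(rad) 1.39 F [  1.1   4.1 -13.3] T [ 0.832 -0.092  0.367] gap 0.127 q6 -0.48 tilt [-0.001  0.001 -1.   ]
```

Call:
{"fn": "play_rows", "kwargs": {"steps": [[[1.5,0,0],[0.0001,0,0],0],[[3.5,0,0],[0.0002,0,0],0]]}}

```text
clock: 19.42
tcp_pos: [0.5658, 0.1234, 0.1007]
ee_rot: [0.597, 0.378, 0.598, -0.378]
ft_force: [0.6, 4.9, -14.7]
finger_gap: 0.126
```

```bash
python3 -c "
from h import *
st()"
```

```text
t19.43 tcp [0.5658 0.1234 0.1007] nutang(rad) 1.451 F [  0.6   4.9 -14.7] T [ 0.907 -0.119  0.416] gap 0.126 q6 -0.42 tilt [-0.001  0.001 -1.   ]
```

Call:
{"fn": "play_rows", "kwargs": {"steps": [[[0,0,0],[0,0,0],0],[[0,0,0],[0,0,0],0]]}}

```text
clock: 19.68
tcp_pos: [0.5658, 0.1234, 0.1007]
ee_rot: [0.597, 0.378, 0.598, -0.378]
ft_force: [-0.0, 6.2, -14.7]
finger_gap: 0.131
```

```bash
python3 -c "
from h import *
st()"
```

```text
t19.68 tcp [0.5658 0.1234 0.1007] nutang(rad) 1.451 F [ -0.    6.2 -14.7] T [ 0.924 -0.127  0.326] gap 0.131 q6 -0.42 tilt [-0.001  0.001 -1.   ]
```

```bash
python3 - <<'E'
from h import *
p=S0[2]+np.pi/2-1.451
print(tgt([.5658,.1234,.1007],p,[.4428,.0813,.1025],.75))
E
```

```text
(np.float64(-40.2), array([-0.0018, -0.1292, -0.0145]))
```

Call:
{"fn": "play_rows", "kwargs": {"steps": [[[0,0,0],[0,0,0],40],[[0,0,0],[0,0,0],40],[[0,0,0],[-0.054,0,0],40],[[-10,0,0],[-0.056,-0.04,-0.005],40],[[-20,0,0],[-0.056,-0.08,-0.01],40]]}}

```text
clock: 20.3
tcp_pos: [0.4913, 0.0969, 0.1605]
ee_rot: [0.657, 0.267, 0.653, -0.266]
ft_force: [-0.3, 0.3, -0.6]
finger_gap: 0.398
```

```bash
python3 - <<'E'
from h import *
p=S0[2]+np.pi/2-1.451; c=down(p).apply([-.056,-.08,-.01])+[.5658,.1234,.1007]
st();print(tgt(c,p+np.radians(20),[.4428,.0813,.1025],.75))
E
```

```text
t20.30 tcp [0.4913 0.0969 0.1605] nutang(rad) 1.096 F [-0.3  0.3 -0.6] T [ 0.006  0.018 -0.014] gap 0.398 q6 -0.83 tilt [ 0.006 -0.001 -1.   ]
(np.float64(-20.2), array([ 0.0542, -0.0447, -0.0211]))
```

Call:
{"fn": "play_rows", "kwargs": {"steps": [[[-10,0,0],[0,-0.03,-0.014],40],[[-20,0,0],[0,-0.045,-0.021],40],[[-20,0,0],[0,-0.045,-0.021],40],[[-20,0,0],[0.02,-0.045,-0.021],40],[[-20,0,0],[0.02,-0.045,-0.021],40]]}}

```text
clock: 20.92
tcp_pos: [0.4437, 0.0804, 0.1372]
ee_rot: [0.69, 0.152, 0.691, -0.152]
ft_force: [-1.0, 0.2, 0.9]
finger_gap: 0.401
```

```bash
python3 - <<'E'
from h import *
f=grab_frame("side"); cv2.imwrite(f"pics/s_f.png",f["frame"][150:290,190:370,::-1].repeat(4,0).repeat(4,1)); st()
print(go([.4428,.0813,.1025],S0[2]+np.pi/2-.75))
E
```

```text
t20.98 tcp [0.4442 0.0804 0.1378] nutang(rad) 0.754 F [-1.  -0.3  0.4] T [-0.029 -0.005  0.05 ] gap 0.402 q6 -1.21 tilt [ 0. -0. -1.]
([-0.22, 0.03, 0.0], [0.0353, 0.0002, -0.0016])
```

View pics/s_f.png

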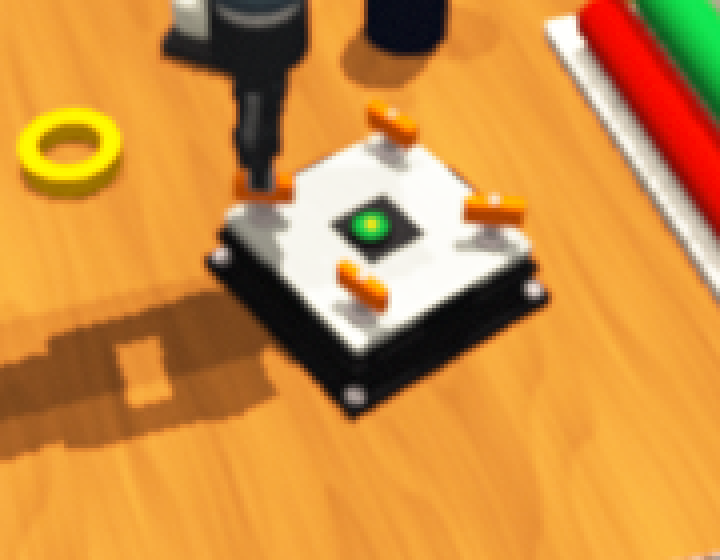

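B and D are parallel, both turned home, and the fingers are over A (side 263,187). Down and grip A.

Call:
{"fn": "play_rows", "kwargs": {"steps": [[[0,0,0],[0.02,0,-0.001],40],[[0,0,0],[0.035,0,-0.001],40],[[0,0,0],[0.035,0,-0.001],10],[[0,0,0],[0.035,0,-0.001],0],[[0,0,0],[0.035,0,-0.001],0]]}}

```text
clock: 21.6
tcp_pos: [0.4423, 0.0817, 0.1021]
ee_rot: [0.691, 0.152, 0.691, -0.15]
ft_force: [2.5, 5.3, -6.0]
finger_gap: 0.13
```

Call:
{"fn": "play_rows", "kwargs": {"steps": [[[0,0,0],[0,0,0],0],[[0,0,0],[0,0,0],0]]}}

```text
clock: 21.85
tcp_pos: [0.4423, 0.0817, 0.1021]
ee_rot: [0.691, 0.152, 0.691, -0.15]
ft_force: [2.7, 4.5, -7.9]
finger_gap: 0.126
```

```bash
python3 -c "
from h import *
st()"
```

```text
t21.85 tcp [0.4423 0.0817 0.1021] nutang(rad) 0.753 F [ 2.7  4.5 -7.9] T [ 0.852 -0.362 -0.039] gap 0.126 q6 -1.21 tilt [ 0.     0.002 -1.   ]
```

Call:
{"fn": "play_rows", "kwargs": {"steps": [[[2.5,0,0],[0.0002,0,0],0],[[5,0,0],[0.0003,0,0],0],[[7.5,0,0],[0.0005,0,0],0]]}}

```text
clock: 22.22
tcp_pos: [0.4423, 0.0817, 0.1016]
ee_rot: [0.679, 0.197, 0.679, -0.196]
ft_force: [2.2, 5.0, -8.4]
finger_gap: 0.131
```

```bash
python3 -c "
from h import *
st()"
```

```text
t22.23 tcp [0.4423 0.0817 0.1016] nutang(rad) 0.884 F [ 2.2  5.  -8.4] T [ 0.871 -0.346  0.163] gap 0.131 q6 -1.08 tilt [ 0.     0.002 -1.   ]
```

Call:
{"fn": "play_rows", "kwargs": {"steps": [[[2.5,0,0],[0.0002,0,0],0],[[5,0,0],[0.0004,0,0],0]]}}

```text
clock: 22.48
tcp_pos: [0.4424, 0.0817, 0.1013]
ee_rot: [0.67, 0.226, 0.67, -0.225]
ft_force: [2.4, 5.1, -5.5]
finger_gap: 0.126
```

```bash
python3 -c "
from h import *
st()"
```

```text
t22.48 tcp [0.4424 0.0817 0.1013] nutang(rad) 0.972 F [ 2.4  5.1 -5.5] T [ 0.885 -0.37   0.218] gap 0.126 q6 -0.99 tilt [ 0.     0.002 -1.   ]
```

Call:
{"fn": "play_rows", "kwargs": {"steps": [[[2.5,0,0],[0.0002,0,0],0],[[5,0,0],[0.0004,0,0],0]]}}

```text
clock: 22.72
tcp_pos: [0.4424, 0.0818, 0.1009]
ee_rot: [0.66, 0.255, 0.66, -0.254]
ft_force: [1.4, 5.3, -5.8]
finger_gap: 0.13
```

```bash
python3 -c "
from h import *
st()"
```

```text
t22.73 tcp [0.4424 0.0818 0.1009] nutang(rad) 1.059 F [ 1.4  5.3 -5.8] T [ 0.929 -0.294  0.227] gap 0.13 q6 -0.91 tilt [ 0.     0.002 -1.   ]
```

Call:
{"fn": "play_rows", "kwargs": {"steps": [[[2.5,0,0],[0.0002,0,0],0],[[5,0,0],[0.0004,0,0],0]]}}

```text
clock: 22.98
tcp_pos: [0.4424, 0.0818, 0.1006]
ee_rot: [0.648, 0.284, 0.648, -0.283]
ft_force: [2.8, 5.9, -5.8]
finger_gap: 0.127
```

```bash
python3 -c "
from h import *
st()"
```

```text
t22.98 tcp [0.4424 0.0818 0.1006] nutang(rad) 1.146 F [ 2.8  5.9 -5.8] T [ 0.922 -0.22   0.19 ] gap 0.127 q6 -0.82 tilt [ 0.     0.002 -1.   ]
```

Call:
{"fn": "play_rows", "kwargs": {"steps": [[[2.5,0,0],[0.0002,0,0],0],[[5,0,0],[0.0004,0,0],0]]}}

```text
clock: 23.22
tcp_pos: [0.4425, 0.0818, 0.1002]
ee_rot: [0.635, 0.312, 0.635, -0.31]
ft_force: [1.6, 6.5, -5.0]
finger_gap: 0.131
```

```bash
python3 -c "
from h import *
st()"
```

```text
t23.23 tcp [0.4425 0.0818 0.1002] nutang(rad) 1.233 F [ 1.6  6.5 -5. ] T [ 1.017 -0.297  0.215] gap 0.131 q6 -0.73 tilt [ 0.001  0.002 -1.   ]
```

Call:
{"fn": "play_rows", "kwargs": {"steps": [[[2,0,0],[0.0002,0,0],0],[[4,0,0],[0.0003,0,0],0]]}}

```text
clock: 23.48
tcp_pos: [0.4425, 0.0818, 0.1]
ee_rot: [0.624, 0.334, 0.624, -0.332]
ft_force: [2.5, 5.4, -5.5]
finger_gap: 0.132
```

```bash
python3 -c "
from h import *
st()"
```

```text
t23.48 tcp [0.4425 0.0818 0.1   ] nutang(rad) 1.303 F [ 2.5  5.4 -5.5] T [ 0.996 -0.258  0.171] gap 0.132 q6 -0.66 tilt [ 0.001  0.002 -1.   ]
```

Call:
{"fn": "play_rows", "kwargs": {"steps": [[[2,0,0],[0.0002,0,0],0],[[4,0,0],[0.0003,0,0],0]]}}

```text
clock: 23.72
tcp_pos: [0.4425, 0.0818, 0.0998]
ee_rot: [0.612, 0.355, 0.612, -0.354]
ft_force: [0.9, 6.8, -3.8]
finger_gap: 0.131
```

```bash
python3 -c "
from h import *
st()"
```

```text
t23.73 tcp [0.4425 0.0818 0.0998] nutang(rad) 1.373 F [ 0.9  6.8 -3.8] T [ 1.07  -0.16   0.287] gap 0.131 q6 -0.59 tilt [ 0.     0.002 -1.   ]
```

Call:
{"fn": "play_rows", "kwargs": {"steps": [[[2,0,0],[0.0001,0,0],0],[[4,0,0],[0.0003,0,0],0]]}}

```text
clock: 23.98
tcp_pos: [0.4425, 0.0819, 0.0996]
ee_rot: [0.599, 0.376, 0.599, -0.375]
ft_force: [0.7, 6.4, -2.9]
finger_gap: 0.132
```

```bash
python3 -c "
from h import *
st()"
```

```text
t23.98 tcp [0.4425 0.0819 0.0996] nutang(rad) 1.442 F [ 0.7  6.4 -2.9] T [ 1.025 -0.058  0.356] gap 0.132 q6 -0.52 tilt [ 0.     0.002 -1.   ]
```

Call:
{"fn": "play_rows", "kwargs": {"steps": [[[1.5,0,0],[0.0001,0,0],0],[[3,0,0],[0.0002,0,0],0]]}}

```text
clock: 24.22
tcp_pos: [0.4426, 0.0819, 0.0995]
ee_rot: [0.589, 0.392, 0.589, -0.39]
ft_force: [0.2, 6.1, -2.8]
finger_gap: 0.13
```

```bash
python3 -c "
from h import *
st()"
```

```text
t24.23 tcp [0.4426 0.0819 0.0995] nutang(rad) 1.494 F [ 0.2  6.1 -2.8] T [ 1.142 -0.063  0.366] gap 0.13 q6 -0.47 tilt [ 0.     0.002 -1.   ]
```

Call:
{"fn": "play_rows", "kwargs": {"steps": [[[0,0,0],[0,0,0],0],[[0,0,0],[0,0,0],0]]}}

```text
clock: 24.48
tcp_pos: [0.4425, 0.0819, 0.0995]
ee_rot: [0.589, 0.392, 0.589, -0.39]
ft_force: [1.5, 6.1, -3.2]
finger_gap: 0.132
```

```bash
python3 - <<'E'
from h import *
st()
p=S0[2]+np.pi/2-1.49
print(tgt([.4425,.0819,.0994],p,[.6076,-.0005,.1025],.75))
c=down(p).apply([-.056,.04,.075]); c=c+[.4425,.0819,.0994]
E
```

```text
t24.48 tcp [0.4425 0.0819 0.0995] nutang(rad) 1.493 F [ 1.5  6.1 -3.2] T [ 1.118 -0.014  0.249] gap 0.132 q6 -0.47 tilt [ 0.001  0.002 -1.   ]
(np.float64(-42.4), array([-0.0031,  0.1196,  0.1405]))
```

Call:
{"fn": "play_rows", "kwargs": {"steps": [[[0,0,0],[0,0,0],40],[[0,0,0],[0,0,0],40],[[0,0,0],[-0.056,0,0],40],[[-10,0,0],[-0.058,0.036,0.042],40],[[-20,0,0],[-0.058,0.072,0.085],40]]}}

```text
clock: 25.1
tcp_pos: [0.5442, 0.0297, 0.16]
ee_rot: [0.651, 0.281, 0.647, -0.28]
ft_force: [0.2, 0.1, 0.1]
finger_gap: 0.396
```

```bash
python3 - <<'E'
from h import *
p=S0[2]+np.pi/2-1.493; c=down(p).apply([-.058,.072,.085])+[.4425,.0819,.0995]
st();print(tgt(c,p+np.radians(20),[.6076,-.0005,.1025],.75))
E
```

```text
t25.10 tcp [0.5442 0.0297 0.16  ] nutang(rad) 1.138 F [0.2 0.1 0.1] T [ 0.05  -0.011 -0.021] gap 0.396 q6 -0.91 tilt [ 0.005 -0.001 -1.   ]
(np.float64(-22.6), array([0.055 , 0.0262, 0.0683]))
```

Call:
{"fn": "play_rows", "kwargs": {"steps": [[[-8,0,0],[0,0.02,0.05],40],[[-16,0,0],[0,0.026,0.068],40],[[-22.5,0,0],[0,0.026,0.068],40],[[-22.5,0,0],[0.02,0.026,0.068],40],[[-22.5,0,0],[0.02,0.026,0.068],40]]}}

```text
clock: 25.72
tcp_pos: [0.6052, -0.0013, 0.1343]
ee_rot: [0.689, 0.151, 0.693, -0.151]
ft_force: [-0.5, 0.1, 0.0]
finger_gap: 0.401
```

```bash
python3 - <<'E'
from h import *
f=grab_frame("side"); cv2.imwrite(f"pics/s_g.png",f["frame"][150:290,190:370,::-1].repeat(4,0).repeat(4,1)); st()
print(go([.6076,-.0005,.1025],S0[2]+np.pi/2-.75))
E
```

```text
t25.77 tcp [ 0.6059 -0.0013  0.1354] nutang(rad) 0.753 F [0.1 0.3 0. ] T [-0.007 -0.007  0.027] gap 0.401 q6 -1.33 tilt [-0.003  0.    -1.   ]
([-0.17, -0.18, 0.05], [0.0329, 0.0015, 0.0014])
```

View pics/s_g.png

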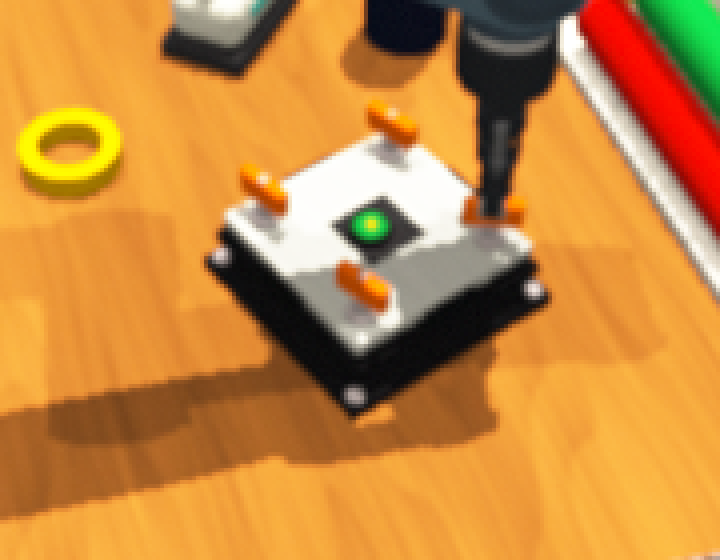

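A, B and D are home; the fingers are over C (side 495,212). Down, grip, turn.

Call:
{"fn": "play_rows", "kwargs": {"steps": [[[0,0,0],[0.02,0.001,0.001],40],[[0,0,0],[0.033,0.001,0.001],40],[[0,0,0],[0.033,0.001,0.001],10],[[0,0,0],[0.033,0.001,0.001],0],[[0,0,0],[0.033,0.001,0.001],0]]}}

```text
clock: 26.4
tcp_pos: [0.6074, -0.0005, 0.1027]
ee_rot: [0.69, 0.151, 0.692, -0.151]
ft_force: [0.6, 2.8, -10.1]
finger_gap: 0.126
```

Call:
{"fn": "play_rows", "kwargs": {"steps": [[[0,0,0],[0,0,0],0],[[0,0,0],[0,0,0],0]]}}

```text
clock: 26.65
tcp_pos: [0.6074, -0.0005, 0.1028]
ee_rot: [0.69, 0.151, 0.692, -0.151]
ft_force: [1.3, 3.1, -14.6]
finger_gap: 0.13
```

```bash
python3 -c "
from h import *
st()"
```

```text
t26.65 tcp [ 6.074e-01 -5.000e-04  1.028e-01] nutang(rad) 0.752 F [  1.3   3.1 -14.6] T [ 0.739 -0.252 -0.09 ] gap 0.13 q6 -1.33 tilt [-0.002  0.001 -1.   ]
```

Call:
{"fn": "play_rows", "kwargs": {"steps": [[[2.5,0,0],[0.0002,0,0],0],[[5,0,0],[0.0003,0,0],0],[[7.5,0,0],[0.0005,0,0],0]]}}

```text
clock: 27.02
tcp_pos: [0.6074, -0.0005, 0.1023]
ee_rot: [0.679, 0.196, 0.68, -0.196]
ft_force: [2.1, 3.8, -13.7]
finger_gap: 0.129
```

```bash
python3 -c "
from h import *
st()"
```

```text
t27.02 tcp [ 6.074e-01 -5.000e-04  1.023e-01] nutang(rad) 0.883 F [  2.1   3.8 -13.7] T [ 0.702 -0.214  0.222] gap 0.129 q6 -1.20 tilt [-0.002  0.001 -1.   ]
```

Call:
{"fn": "play_rows", "kwargs": {"steps": [[[2.5,0,0],[0.0002,0,0],0],[[5,0,0],[0.0004,0,0],0]]}}

```text
clock: 27.28
tcp_pos: [0.6074, -0.0005, 0.1019]
ee_rot: [0.669, 0.225, 0.671, -0.225]
ft_force: [0.3, 4.2, -14.2]
finger_gap: 0.13
```

```bash
python3 -c "
from h import *
st()"
```

```text
t27.27 tcp [ 6.074e-01 -5.000e-04  1.019e-01] nutang(rad) 0.971 F [  0.3   4.2 -14.2] T [ 0.654 -0.156  0.208] gap 0.13 q6 -1.11 tilt [-0.002  0.001 -1.   ]
```

Call:
{"fn": "play_rows", "kwargs": {"steps": [[[2.5,0,0],[0.0002,0,0],0],[[5,0,0],[0.0004,0,0],0]]}}

```text
clock: 27.52
tcp_pos: [0.6074, -0.0006, 0.1015]
ee_rot: [0.659, 0.254, 0.661, -0.254]
ft_force: [0.5, 3.8, -13.4]
finger_gap: 0.132
```

```bash
python3 -c "
from h import *
st()"
```

```text
t27.52 tcp [ 6.074e-01 -6.000e-04  1.015e-01] nutang(rad) 1.058 F [  0.5   3.8 -13.4] T [ 0.711 -0.133  0.204] gap 0.132 q6 -1.02 tilt [-0.003  0.001 -1.   ]
```

Call:
{"fn": "play_rows", "kwargs": {"steps": [[[2.5,0,0],[0.0002,0,0],0],[[5,0,0],[0.0004,0,0],0]]}}

```text
clock: 27.78
tcp_pos: [0.6074, -0.0005, 0.1012]
ee_rot: [0.647, 0.283, 0.649, -0.283]
ft_force: [1.3, 3.8, -13.5]
finger_gap: 0.128
```

```bash
python3 -c "
from h import *
st()"
```

```text
t27.77 tcp [ 6.074e-01 -5.000e-04  1.012e-01] nutang(rad) 1.145 F [  1.3   3.8 -13.5] T [ 0.762 -0.118  0.254] gap 0.128 q6 -0.94 tilt [-0.002  0.001 -1.   ]
```

Call:
{"fn": "play_rows", "kwargs": {"steps": [[[2.5,0,0],[0.0002,0,0],0],[[5,0,0],[0.0004,0,0],0]]}}

```text
clock: 28.02
tcp_pos: [0.6074, -0.0006, 0.1009]
ee_rot: [0.634, 0.311, 0.636, -0.311]
ft_force: [0.7, 4.2, -13.1]
finger_gap: 0.131
```

```bash
python3 -c "
from h import *
st()"
```

```text
t28.02 tcp [ 6.074e-01 -6.000e-04  1.009e-01] nutang(rad) 1.232 F [  0.7   4.2 -13.1] T [ 0.706 -0.116  0.247] gap 0.131 q6 -0.85 tilt [-0.002  0.001 -1.   ]
```

Call:
{"fn": "play_rows", "kwargs": {"steps": [[[2,0,0],[0.0002,0,0],0],[[4,0,0],[0.0003,0,0],0]]}}

```text
clock: 28.28
tcp_pos: [0.6074, -0.0006, 0.1007]
ee_rot: [0.623, 0.333, 0.625, -0.333]
ft_force: [-0.9, 5.1, -15.9]
finger_gap: 0.127
```

```bash
python3 -c "
from h import *
st()"
```

```text
t28.27 tcp [ 6.074e-01 -6.000e-04  1.007e-01] nutang(rad) 1.303 F [ -0.9   5.1 -15.9] T [0.88  0.071 0.267] gap 0.127 q6 -0.78 tilt [-0.003  0.001 -1.   ]
```

Baseline is about 0.22. Two more small steps.

Call:
{"fn": "play_rows", "kwargs": {"steps": [[[2,0,0],[0.0002,0,0],0],[[4,0,0],[0.0003,0,0],0]]}}

```text
clock: 28.52
tcp_pos: [0.6074, -0.0006, 0.1005]
ee_rot: [0.611, 0.354, 0.613, -0.355]
ft_force: [-0.8, 5.7, -14.9]
finger_gap: 0.131
```

```bash
python3 -c "
from h import *
st()"
```

```text
t28.52 tcp [ 6.074e-01 -6.000e-04  1.005e-01] nutang(rad) 1.373 F [ -0.8   5.7 -14.9] T [0.972 0.203 0.274] gap 0.131 q6 -0.71 tilt [-0.003  0.001 -1.   ]
```

Call:
{"fn": "play_rows", "kwargs": {"steps": [[[2,0,0],[0.0002,0,0],0],[[4,0,0],[0.0003,0,0],0]]}}

```text
clock: 28.78
tcp_pos: [0.6074, -0.0006, 0.1003]
ee_rot: [0.598, 0.376, 0.6, -0.376]
ft_force: [-1.6, 5.1, -13.9]
finger_gap: 0.13
```

```bash
python3 -c "
from h import *
st()"
```

```text
t28.77 tcp [ 6.074e-01 -6.000e-04  1.003e-01] nutang(rad) 1.442 F [ -1.6   5.1 -13.9] T [0.977 0.228 0.394] gap 0.13 q6 -0.64 tilt [-0.003  0.001 -1.   ]
```

Call:
{"fn": "play_rows", "kwargs": {"steps": [[[1.5,0,0],[0.0001,0,0],0],[[3,0,0],[0.0002,0,0],0]]}}

```text
clock: 29.02
tcp_pos: [0.6075, -0.0006, 0.1002]
ee_rot: [0.588, 0.391, 0.59, -0.391]
ft_force: [-2.1, 4.9, -14.7]
finger_gap: 0.132
```

```bash
python3 -c "
from h import *
st()"
```

```text
t29.02 tcp [ 6.075e-01 -6.000e-04  1.002e-01] nutang(rad) 1.494 F [ -2.1   4.9 -14.7] T [0.99  0.224 0.442] gap 0.132 q6 -0.59 tilt [-0.003  0.001 -1.   ]
```

Call:
{"fn": "play_rows", "kwargs": {"steps": [[[0,0,0],[0,0,0],0],[[0,0,0],[0,0,0],0]]}}

```text
clock: 29.28
tcp_pos: [0.6074, -0.0006, 0.1001]
ee_rot: [0.588, 0.391, 0.59, -0.391]
ft_force: [-0.8, 4.6, -14.2]
finger_gap: 0.128
```

```bash
python3 -c "
from h import *
st()
p=S0[2]+np.pi/2-1.495
print(tgt([.6074,-.0006,.1002],p,[.4836,-.0411,.1005],1.5))"
```

```text
t29.27 tcp [ 6.074e-01 -6.000e-04  1.001e-01] nutang(rad) 1.494 F [ -0.8   4.6 -14.2] T [0.932 0.195 0.279] gap 0.128 q6 -0.59 tilt [-0.003  0.001 -1.   ]
(np.float64(0.3), array([-0.0003, -0.1298, -0.0106]))
```

C reads about +0.21 above its running torque. D was tightened first, while the plate was still cocked, so I'm going back to check it.

Call:
{"fn": "play_rows", "kwargs": {"steps": [[[0,0,0],[0,0,0],40],[[0,0,0],[0,0,0],40],[[0,0,0],[-0.05,0,0],40],[[0,0,0],[-0.05,-0.055,-0.005],40],[[0,0,0],[-0.05,-0.11,-0.01],40]]}}

```text
clock: 29.9
tcp_pos: [0.5044, -0.0362, 0.1542]
ee_rot: [0.592, 0.391, 0.587, -0.391]
ft_force: [-0.0, -0.4, 0.7]
finger_gap: 0.399
```

Call:
{"fn": "play_rows", "kwargs": {"steps": [[[0,0,0],[0,-0.02,-0.001],40],[[0,0,0],[0,-0.02,-0.001],40],[[0,0,0],[0.015,-0.02,-0.001],40],[[0,0,0],[0.015,-0.02,-0.001],40]]}}

```text
clock: 30.4
tcp_pos: [0.4844, -0.0412, 0.1347]
ee_rot: [0.589, 0.391, 0.59, -0.391]
ft_force: [-0.2, 0.2, -0.5]
finger_gap: 0.398
```

```bash
python3 - <<'E'
from h import *
f=grab_frame("side"); cv2.imwrite(f"pics/s_h.png",f["frame"][150:290,190:370,::-1].repeat(4,0).repeat(4,1)); st()
print(go([.4837,-.0409,.0990],S0[2]+np.pi/2-1.5))
E
```

```text
t30.45 tcp [ 0.4846 -0.0412  0.135 ] nutang(rad) 1.493 F [-0.3 -0.2 -0.5] T [ 0.002 -0.036 -0.017] gap 0.4 q6 -0.72 tilt [-0.002  0.    -1.   ]
([0.39, -0.06, 0.07], [0.0361, -0.0006, -0.0006])
```

View pics/s_h.png

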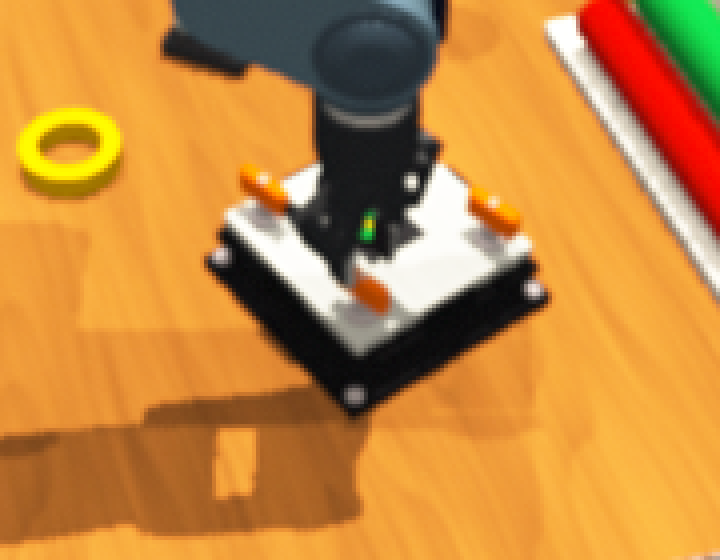

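The fingers straddle D (side 370,290) at 1.49. Down, grip, then a very small turn to feel it.

Call:
{"fn": "play_rows", "kwargs": {"steps": [[[0,0,0],[0.02,0,0],40],[[0,0,0],[0.036,0,0],40],[[0,0,0],[0.036,0,0],10],[[0,0,0],[0.036,0,0],0],[[0,0,0],[0.036,0,0],0]]}}

```text
clock: 31.08
tcp_pos: [0.4837, -0.0411, 0.0989]
ee_rot: [0.589, 0.391, 0.59, -0.391]
ft_force: [2.3, 1.5, -12.7]
finger_gap: 0.145
```

Call:
{"fn": "play_rows", "kwargs": {"steps": [[[0,0,0],[0,0,0],0],[[0,0,0],[0,0,0],0]]}}

```text
clock: 31.32
tcp_pos: [0.4837, -0.0411, 0.099]
ee_rot: [0.589, 0.391, 0.59, -0.391]
ft_force: [4.5, 0.9, -17.2]
finger_gap: 0.14
```

```bash
python3 -c "
from h import *
st()"
```

```text
t31.32 tcp [ 0.4837 -0.0411  0.099 ] nutang(rad) 1.494 F [  4.5   0.9 -17.2] T [ 0.216 -0.705  0.322] gap 0.14 q6 -0.72 tilt [-0.001  0.001 -1.   ]
```

Call:
{"fn": "play_rows", "kwargs": {"steps": [[[0.8,0,0],[0,0,0],0],[[1.6,0,0],[0.0001,0,0],0]]}}

```text
clock: 31.58
tcp_pos: [0.4837, -0.0411, 0.0989]
ee_rot: [0.583, 0.399, 0.584, -0.399]
ft_force: [3.8, 2.1, -20.1]
finger_gap: 0.142
```

```bash
python3 -c "
from h import *
st()"
```

```text
t31.57 tcp [ 0.4837 -0.0411  0.0989] nutang(rad) 1.523 F [  3.8   2.1 -20.1] T [ 0.356 -0.778  0.401] gap 0.142 q6 -0.69 tilt [-0.001  0.001 -1.   ]
```

D reads about 0.40 against a running 0.20, so it is still snug. Releasing and lifting clear.

Call:
{"fn": "play_rows", "kwargs": {"steps": [[[0,0,0],[0,0,0],40],[[0,0,0],[0,0,0],40],[[0,0,0],[-0.055,0,0],40],[[0,0,0],[-0.11,0,0],40],[[0,0,0],[-0.15,-0.05,0],40]]}}

```text
clock: 32.2
tcp_pos: [0.4412, -0.0601, 0.2547]
ee_rot: [0.587, 0.399, 0.581, -0.398]
ft_force: [0.1, -0.0, 0.8]
finger_gap: 0.394
```

Call:
{"fn": "play_rows", "kwargs": {"steps": [[[0,0,0],[0,-0.06,0.03],40],[[0,0,0],[0,-0.06,0.09],40],[[0,0,0],[0,-0.06,0.15],40],[[0,0,0],[0,-0.06,0.2],40],[[0,0,0],[0,-0.06,0.2],40]]}}

```text
clock: 32.83
tcp_pos: [0.4564, -0.2709, 0.2508]
ee_rot: [0.584, 0.4, 0.582, -0.401]
ft_force: [0.1, 0.2, 0.2]
finger_gap: 0.397
```

```bash
python3 - <<'E'
from h import *
f=grab_frame("side"); cv2.imwrite(f"pics/s_z.png",f["frame"][150:290,190:370,::-1].repeat(4,0).repeat(4,1)); st()
f=grab_frame("top"); cv2.imwrite(f"pics/t_z.png",f["frame"][:,:,::-1]);
h=cv2.cvtColor(f["frame"],cv2.COLOR_RGB2HSV); m=((h[...,0]>50)&(h[...,0]<80)&(h[...,1]>90)).astype(np.uint8); m[:155]=0;m[270:]=0;m[:,:195]=0;m[:,305:]=0
ys,xs=np.where(m); print("level", onz(f,xs.mean(),ys.mean(),.073),len(xs))
E
```

```text
t32.88 tcp [ 0.456  -0.2691  0.2505] nutang(rad) 1.524 F [ 1.5  0.1 -1.2] T [ 0.037 -0.003 -0.028] gap 0.398 q6 -1.12 tilt [ 0.001 -0.002 -1.   ]
level [0.51662198 0.03635938 0.073     ] 114
```

View pics/s_z.png

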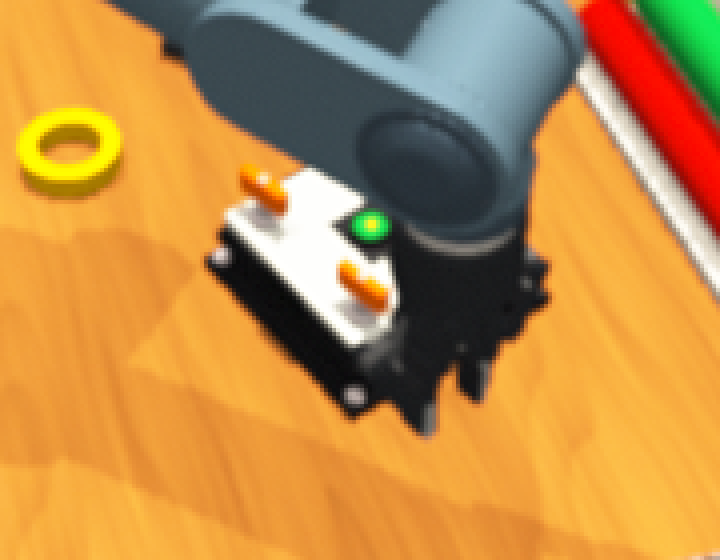

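View pics/t_z.png

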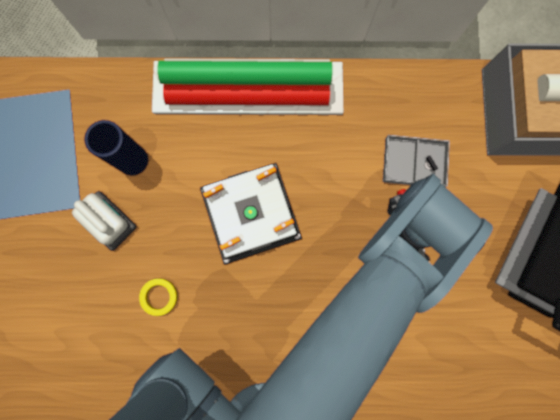

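The top view shows four parallel nuts around (250,212), the level in its place at (250,212), and the bystanders where they were. The arm is clear at z 0.25.

```bash
python3 -c "
from station import bot
print(bot.sign_off())"
```

```text
the job is handed in; nothing more can be done
None
```

I've tightened all four wing nuts crosswise in two passes and handed the job in at about 33 s of the 72 s allowed. The hand-in reports no verdict.

**First pass:** I turned A, C, B and then D, each to about 0.75 rad (tool angle).

**Second pass:** I went round D, B, A and C in small steps, stopping each nut once the torque rose clearly above what it took on the way:

| Nut | Final tool angle (rad) | Torque above running (N m) |
|---|---|---|
| D | 1.52 | about 0.20–0.25 |
| B | 1.45 | about 0.19 |
| A | 1.49 | about 0.17 |
| C | 1.49 | about 0.21 |

**Last checks:**
- **Nut D:** I gripped it again once all four were home. It read about 0.40 N m against a running 0.20, so it was still snug.
- **Final pictures:** The four bars stand parallel in the top view. The level's green face measured about 8 mm from the plate middle and looks where it was at the start. The roll, iron, tape and tray look unmoved, but the arm hid much of the screwdriver and wrench.
- **Gripper:** It is clear of everything, at 0.25 m height.

**Limits of these checks:**
- The torque readings scatter by about 0.04 N m.
- Nut A has the lowest reading.
- I could not measure the clamp forces or the plate's tilt and height directly. I inferred them from torque, nut angle and the pictures.

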